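# Pack the leaning frit tubes into the round canister

### The arm

A 6-joint arm with a two-finger parallel gripper is mounted at the origin on a cart in front of the work surface, level with it; the furniture and walls round the work are solid. World frame = base frame: x ahead of the robot, y to its left, z up, the work surface at z = 0. Lengths are in m, angles in rad, forces in N, time in s.
With the tool pointing down it reaches from about 0.325 to 0.85 m from the base axis. Payload 15.5 kg.
Tool frame: the origin (TCP) lies midway between the tips of the shut fingers; the grasp point (between the pads) lies 19 mm behind it; z points along the fingers, y is the direction in which the jaws open and shut (so a half turn about z gives the same grasp; the last joint's range is limited). The gripper opens to 91 mm and grips with 3 to 60 N. Pads are 32 mm wide; open, the fingers measure 118 mm over their backs; the gripper's body (76 mm by 178 mm) begins 60 mm behind the grasp point.
Start: joints at [-1.29, 0.494, 1.345, -0, 1.302, -0.096], TCP at [0.229, -0.581, 0.214] pointing down, gripper open.
Joint ranges: [-2.91, 2.91], [-0.82, 2.16], [0.22, 2.67], [-1.22, 4.37], [0.12, 2.79], [-3.08, 3.08]. Speed limits (rad/s): [1.89, 1.89, 2.57, 3.01, 3.01, 3.01].

### API

Orientations are given as a 3x3 rotation matrix whose columns are the frame's x, y, z axes.
In Python, from plant import bot, camera gives the robot as it stands.
- The arm moves only by the tool play_rows, never from a script. Its argument "increments" is a list of rows, each an object of numbers: "gripper": the opening, from 0 (shut) to 1 (fully open); "tx", "ty", "tz": the shift along the tool's x, y, z in m; "yaw": the turn about the tool's z in degrees. A call has 1 to 12 rows; each row shifts and turns the pose as measured when the row begins, along the tool's axes as they then stand; what a row does not reach is not made up. A row lasts 1/10 s, in which the tool goes at most 50 mm and 8.59 degrees, less where a joint would pass 70% of its speed; a pose out of reach is approached as far as the arm can. A call with a gripper value outside its range is refused whole. The fingers move at their own pace and stop on an object; "newtons" is the grip in N (left out, the last holds). Time passes only in rows, so rows that do not move let the fingers close. It gives the time, the measured TCP pose, the force and the opening at its end, in the units of the state.
- bot.observe(): the state, without advancing time (a new reading comes with each control period).
- camera(name): name is "scene" or "top" or "wrist"; returns a dict with "pixels" (384x512x3 uint8, blue, green, red), "K" (3x3 intrinsics, pixels), "view" (4x4, takes a point from world to camera coordinates); the wrist camera has in their place "T_tool_cam" (4x4, takes a point from camera to tool coordinates, whose origin is the TCP and whose axes are the flange's). Camera axes: x right, y up, looking along -z (the intrinsics and any distortion apply to the point x, -y, -z); pixel columns grow to the right and rows downward; lengths in m; the calibration is good to about 2 mm. A picture is of the moment at which its call begins: read the wrist's pose just before it. There is no depth.
- bot.finish_job(): hands the job in, once; it reports no verdict.
The state is a dict: "time_s": time; "joint_pos": joint angles; "joint_vel": joint speeds; "tau": joint torques, N m; "position": TCP position; "tool_rot": TCP orientation; "ft_force": force on the tool from outside, world axes, zero at the start; "ft_torque": the same for the moment, N m; "opening": opening from 0.0 (shut) to 1.0 (fully open).
Only numpy, scipy, OpenCV 4.12 (cv2) and the standard library are available. Lean on these libraries where they do the work, as an engineer would, in place of code of your own. Each camera call takes 0.05 s, during which the arm holds its last target. There are 200 camera calls.

### The job

Take the three frit tubes out of the sloping rack and pack them upright into the three gaps between the four tubes in the round canister, so that all seven stand right down on its floor, six round one. Lower each tube in rather than dropping it, keep the four tubes that are already there standing in the canister, and leave the roll of tape alone.

Things in the scene. Friction and masses are not known exactly. Their poses are not given: they have to be found in the camera images.
- tube_a: closed tube, red contents and grip pin, black lid, 0.07 to 0.12 kg: body 40 mm diameter, 95 mm long, lowest 10 mm tapering to a flat 26 mm foot; on top a round grip pin, 14 mm diameter, 40 mm long (135 mm in all). Origin: centre of the foot's underside; z along the tube to the pin, turn about z means nothing. It starts leaning in the rack, in any of its three places.
- tube_b: closed tube, yellow contents and grip pin, black lid, 0.07 to 0.12 kg: body 40 mm diameter, 95 mm long, lowest 10 mm tapering to a flat 26 mm foot; on top a round grip pin, 14 mm diameter, 40 mm long (135 mm in all). Origin: centre of the foot's underside; z along the tube to the pin, turn about z means nothing. It starts leaning in the rack, in any of its three places.
- tube_c: closed tube, green contents and grip pin, black lid, 0.07 to 0.12 kg: body 40 mm diameter, 95 mm long, lowest 10 mm tapering to a flat 26 mm foot; on top a round grip pin, 14 mm diameter, 40 mm long (135 mm in all). Origin: centre of the foot's underside; z along the tube to the pin, turn about z means nothing. It starts leaning in the rack, in any of its three places.
- tube_d: closed tube, orange contents and grip pin, black lid, 0.07 to 0.12 kg: body 40 mm diameter, 95 mm long, lowest 10 mm tapering to a flat 26 mm foot; on top a round grip pin, 14 mm diameter, 40 mm long (135 mm in all). Origin: centre of the foot's underside; z along the tube to the pin, turn about z means nothing. It starts in the middle of the canister.
- tube_e: closed tube, blue contents and grip pin, black lid, 0.07 to 0.12 kg: body 40 mm diameter, 95 mm long, lowest 10 mm tapering to a flat 26 mm foot; on top a round grip pin, 14 mm diameter, 40 mm long (135 mm in all). Origin: centre of the foot's underside; z along the tube to the pin, turn about z means nothing. It starts in the canister by its wall, an empty place on either side.
- tube_f: closed tube, white contents and grip pin, black lid, 0.07 to 0.12 kg: body 40 mm diameter, 95 mm long, lowest 10 mm tapering to a flat 26 mm foot; on top a round grip pin, 14 mm diameter, 40 mm long (135 mm in all). Origin: centre of the foot's underside; z along the tube to the pin, turn about z means nothing. It starts in the canister by its wall, an empty place on either side.
- tube_g: closed tube, grey contents and grip pin, black lid, 0.07 to 0.12 kg: body 40 mm diameter, 95 mm long, lowest 10 mm tapering to a flat 26 mm foot; on top a round grip pin, 14 mm diameter, 40 mm long (135 mm in all). Origin: centre of the foot's underside; z along the tube to the pin, turn about z means nothing. It starts in the canister by its wall, an empty place on either side.
- canister: open blue metal canister standing loose on the worktop, 0.95 kg, 80 mm high, inner diameter 127 mm, wall 4 mm, floor 5 mm; takes seven tubes as six round one with 3 to 4 mm radial play, ring tubes 40 to 44 mm off the middle. At first one tube in the middle, three round it about 120 degrees apart. Origin: centre of its underside, z up.
- canister_in (a point): centre of the canister's inner floor, 5 mm above the worktop; a tube that is fully down has its origin at this height
- rack: fixed wooden rack, base 125 x 262 mm; three tubes lean in it 80 mm apart along its y axis, 24 degrees from vertical, pins towards its -x (roughly the robot). Their feet rest on a ledge 38 mm up; a board below and fins 2 mm beside each reach up to 70 mm along the tubes: draw a tube out along its own axis. Origin: at worktop height under the middle tube's foot.
- masking_tape: roll of masking tape lying flat, 98 mm diameter, 25 mm high, a bystander; origin at the centre of its underside

How it is judged:
By the outcome, as a careful person would: the job done as asked, in the order asked, and still so for the second after the job is handed in, with the robot touching nothing.
It also fails if it takes over 67 s, if anything falls off the work surface, if the arm or the gripper's body presses on something with over 40 N, if the wrist force passes 120 N, or if a joint passes its speed limit or range.

## Working session

There is one attempt and no reset: what is moved stays moved. The work goes in short steps, Python scripts to look and compute and a tool call to move; the robot and the scene stay as the last step left them, time stands still between calls to the robot, and variables do not carry over. Pictures are saved under pics/ and viewed, about 8 in all and at most 12, crops included, and the job is handed in when it is done.

Besides the shell and the picture viewer there is one more tool, called after "Request:" by a JSON object that holds its "method" and its "body", one argument or row to a line. play_rows: Moves the arm, as the interface text tells. Its arguments: {"type":"object","properties":{"increments":{"type":"array"},"newtons":{"type":"number"}},"required":["increments"]}

```bash
mkdir -p pics; ls; python3 - <<'E'
from plant import bot,camera
import cv2,numpy as np
np.set_printoptions(precision=4,suppress=True)
o=bot.observe();print(o['position'],o['tool_rot'],o['opening'],o['time_s'])
ims=[]
for n in('scene','top'):
    c=camera(n);np.savez('pics/%s0.npz'%n,**{k:v for k,v in c.items()});print(n,c['K'],c['view'],[k for k in c]);cv2.imwrite('pics/%s0.png'%n,c['pixels'])
    ims.append(c['pixels'])
cv2.imwrite('pics/both0.png',cv2.resize(np.vstack(ims),None,fx=.78,fy=.78))
c=camera('wrist');print(c['T_tool_cam'],c['K'],[k for k in c])
E
```

```text
pics
[ 0.2293 -0.581   0.2133] [[ 0.9302  0.367  -0.0003]
 [ 0.367  -0.9302  0.0012]
 [ 0.0001 -0.0013 -1.    ]] 0.9988615215506623 0.0
scene [[465.6929   0.     248.5663]
 [  0.     465.6929 182.1714]
 [  0.       0.       1.    ]] [[-0.4297 -0.9029  0.0114  0.16  ]
 [ 0.5442 -0.2489  0.8012 -0.3332]
 [-0.7205  0.3505  0.5984 -0.8359]
 [ 0.      0.      0.      1.    ]] ['pixels', 'K', 'view']
top [[482.5316   0.     251.3308]
 [  0.     482.5316 191.1234]
 [  0.       0.       1.    ]] [[ 0.0201 -0.9997 -0.015  -0.0722]
 [ 0.9852  0.0172  0.1705 -0.52  ]
 [-0.1702 -0.0182  0.9852 -1.3653]
 [ 0.      0.      0.      1.    ]] ['pixels', 'K', 'view']
[[-0.0006  0.9665  0.2567  0.071 ]
 [ 1.      0.0006  0.0002  0.0008]
 [ 0.      0.2567 -0.9665 -0.17  ]
 [ 0.      0.      0.      1.    ]] [[268.7664   0.     255.1496]
 [  0.     268.7664 190.0026]
 [  0.       0.       1.    ]] ['pixels', 'K', 'T_tool_cam']
```

View pics/both0.png

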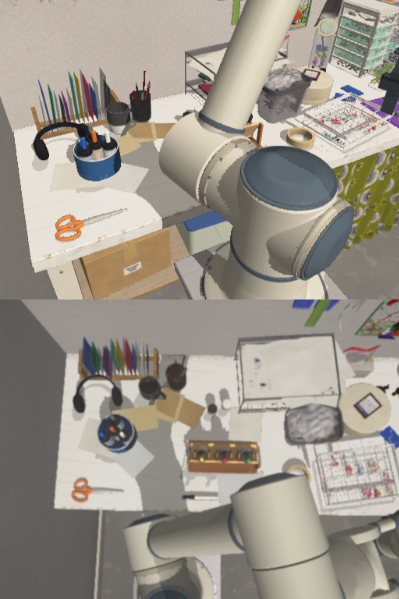

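```bash
python3 - <<'E'
import cv2,numpy as np
t=cv2.imread('pics/top0.png');s=cv2.imread('pics/scene0.png')
def lab(im,x0,y0,x1,y1,f):
    c=cv2.resize(im[y0:y1,x0:x1],None,fx=f,fy=f,interpolation=cv2.INTER_CUBIC)
    for x in range((x0+9)//10*10,x1,10): cv2.putText(c,str(x),(int((x-x0)*f),8),0,.3,(0,0,255));cv2.line(c,(int((x-x0)*f),10),(int((x-x0)*f),14),(0,0,255))
    for y in range((y0+9)//10*10,y1,10): cv2.putText(c,str(y),(0,int((y-y0)*f)+3),0,.3,(0,0,255))
    return c
a=lab(t,115,135,185,205,5);b=lab(t,225,165,345,235,5);d=lab(s,85,160,165,240,5)
W=np.zeros((755,955,3),np.uint8);W[:350,:350]=a;W[:350,352:952]=b;W[352:752,:400]=d
cv2.imwrite('pics/crop0.png',cv2.resize(W,None,fx=.78,fy=.78))
E
```

```text
(no output)
```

View pics/crop0.png

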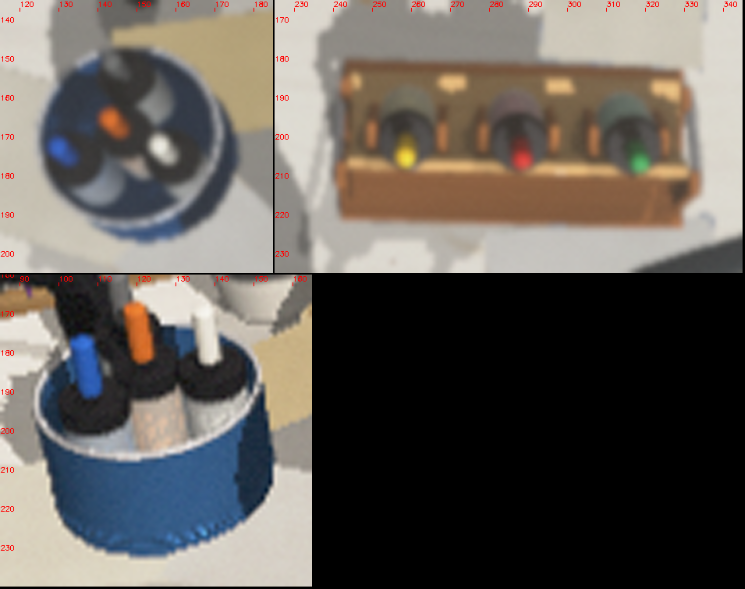

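```bash
cat > h.py <<'E'
import numpy as np,cv2
np.set_printoptions(precision=4,suppress=True)
def ray(uv,K,view):
    uv=np.atleast_2d(np.float64(uv));R=view[:3,:3];t=view[:3,3]
    d=np.c_[(uv[:,0]-K[0,2])/K[0,0],-(uv[:,1]-K[1,2])/K[1,1],-np.ones(len(uv))]@R
    return -R.T@t,d
def plane(uv,K,view,z):
    o,d=ray(uv,K,view);return o+d*((z-o[2])/d[:,2])[:,None]
def proj(p,K,view):
    c=np.atleast_2d(p)@view[:3,:3].T+view[:3,3];return np.c_[K[0,2]-K[0,0]*c[:,0]/c[:,2],K[1,2]+K[1,1]*c[:,1]/c[:,2]]
def wview(o,T):
    E=np.eye(4);E[:3,:3]=o['tool_rot'];E[:3,3]=o['position'];return np.linalg.inv(E@T)
def mask(im,name):
    h=cv2.cvtColor(im,cv2.COLOR_BGR2HSV)
    r={'red':[(0,140,90),(7,255,255)],'red2':[(173,140,90),(180,255,255)],'yellow':[(22,130,100),(35,255,255)],'green':[(50,110,70),(85,255,255)],'orange':[(8,170,120),(17,255,255)],'blue':[(105,150,120),(122,255,255)]}
    m=cv2.inRange(h,*map(np.array,r[name]))
    if name=='red': m|=cv2.inRange(h,*map(np.array,r['red2']))
    return m
E
python3 - <<'E'
from h import *
c=np.load('pics/top0.npz');K,V=c['K'],c['view']
print(plane([[257,205],[287.5,206],[317,207]],K,V,.16))
m=mask(c['pixels'],'blue');m2=np.zeros_like(m);m2[140:205,115:185]=m[140:205,115:185]
print('pins D E F',plane([[141.5,164],[127.5,171],[153.5,170],[143,148]],K,V,.14))
print('canister approx', plane([[122,167],[164,167]],K,V,.08),plane([[143,146],[143,190]],K,V,.08))
# rack base: front bottom corners
print('rack front top edge',plane([[241,207],[330,210]],K,V,.07))
E
```

```text
[[ 0.464  -0.0804  0.16  ]
 [ 0.4628 -0.1616  0.16  ]
 [ 0.4615 -0.2399  0.16  ]]
pins D E F [[0.5753 0.2399 0.14  ]
 [0.5549 0.2774 0.14  ]
 [0.5589 0.2058 0.14  ]
 [0.6208 0.2384 0.14  ]]
canister approx [[0.5791 0.311  0.08  ]
 [0.5812 0.1896 0.08  ]] [[0.6425 0.2539 0.08  ]
 [0.5129 0.2463 0.08  ]]
rack front top edge [[ 0.4704 -0.0344  0.07  ]
 [ 0.4663 -0.2874  0.07  ]]
```

Request:
{"method": "play_rows", "body": {
  "increments": [
    {"yaw": 7.2,"tz": -0.02,"gripper": 0.35},
    {"yaw": 7.2,"tz": -0.02},
    {"yaw": 7.1,"ty": -0.03,"tx": 0.02},
    {"tx": 0.022,"ty": -0.044},
    {"tx": 0.022,"ty": -0.044},
    {"tx": 0.022,"ty": -0.044},
    {"tx": 0.022,"ty": -0.044},
    {"tx": 0.022,"ty": -0.044},
    {"tx": 0.022,"ty": -0.044},
    {"tx": 0.022,"ty": -0.044},
    {"tx": 0.022,"ty": -0.044},
    {"tx": 0.022,"ty": -0.044}
  ],
  "newtons": 10
}}

```text
validation failed for argument at $.in...
```

Request:
{"method": "play_rows", "body": {
  "increments": [
    {"gripper": 0.35,"tx": 0.0,"ty": 0.0,"tz": -0.02,"yaw": 7.2},
    {"gripper": 0.35,"tx": 0.0,"ty": 0.0,"tz": -0.02,"yaw": 7.2},
    {"gripper": 0.35,"tx": 0.02,"ty": -0.03,"tz": 0.0,"yaw": 7.1}
  ],
  "newtons": 10
}}

```text
time_s: 0.45
position: [0.2443, -0.5504, 0.2531]
tool_rot: [[1.0, -0.012, -0.001], [-0.012, -1.0, 0.003], [-0.001, -0.003, -1.0]]
ft_force: [1.2, 0.5, 0.3]
opening: 0.768
```

Request:
{"method": "play_rows", "body": {
  "increments": [
    {"gripper": 0.35,"tx": 0.02,"ty": -0.044,"tz": 0,"yaw": 0},
    {"gripper": 0.35,"tx": 0.02,"ty": -0.044,"tz": 0,"yaw": 0},
    {"gripper": 0.35,"tx": 0.02,"ty": -0.044,"tz": 0,"yaw": 0},
    {"gripper": 0.35,"tx": 0.02,"ty": -0.044,"tz": 0,"yaw": 0},
    {"gripper": 0.35,"tx": 0.02,"ty": -0.044,"tz": 0,"yaw": 0},
    {"gripper": 0.35,"tx": 0.02,"ty": -0.044,"tz": 0,"yaw": 0},
    {"gripper": 0.35,"tx": 0.02,"ty": -0.044,"tz": 0,"yaw": 0},
    {"gripper": 0.35,"tx": 0.02,"ty": -0.044,"tz": 0,"yaw": 0},
    {"gripper": 0.35,"tx": 0.02,"ty": -0.044,"tz": 0,"yaw": 0},
    {"gripper": 0.35,"tx": 0,"ty": 0,"tz": 0,"yaw": 0}
  ],
  "newtons": 10
}}

```text
time_s: 1.45
position: [0.436, -0.1406, 0.2533]
tool_rot: [[1.0, -0.019, -0.0], [-0.019, -1.0, 0.004], [-0.0, -0.004, -1.0]]
ft_force: [-1.1, -0.1, -0.8]
opening: 0.348
```

```bash
python3 - <<'E'
from h import *
from plant import bot,camera
o=bot.observe();c=camera('wrist');V=wview(o,c['T_tool_cam']);K=c['K'];im=c['pixels']
print(o['position'],o['tool_rot'],o['opening'])
np.savez('pics/w1.npz',pixels=im,K=K,view=V);cv2.imwrite('pics/w1.png',cv2.resize(im,None,fx=1.5,fy=1.5))
for n in('yellow','red','green'):
    k,l,s,ce=cv2.connectedComponentsWithStats(mask(im,n))
    for i in range(1,k):
        if s[i,4]>40: print(n,s[i],ce[i],plane(ce[i],K,V,.16)[0])
E
```

```text
[ 0.436  -0.1406  0.2533] [[ 0.9998 -0.0195 -0.0002]
 [-0.0195 -0.9998  0.0037]
 [-0.0003 -0.0037 -1.    ]] 0.348325574570547
yellow [192 142  14  28 196] [198.5306 157.699 ] [ 0.4714 -0.0865  0.16  ]
red [270 141  15  28 292] [276.5411 154.8253] [ 0.4727 -0.1631  0.16  ]
green [347 141  18  26 233] [355.5064 154.3262] [ 0.4717 -0.2403  0.16  ]
```

View pics/w1.png

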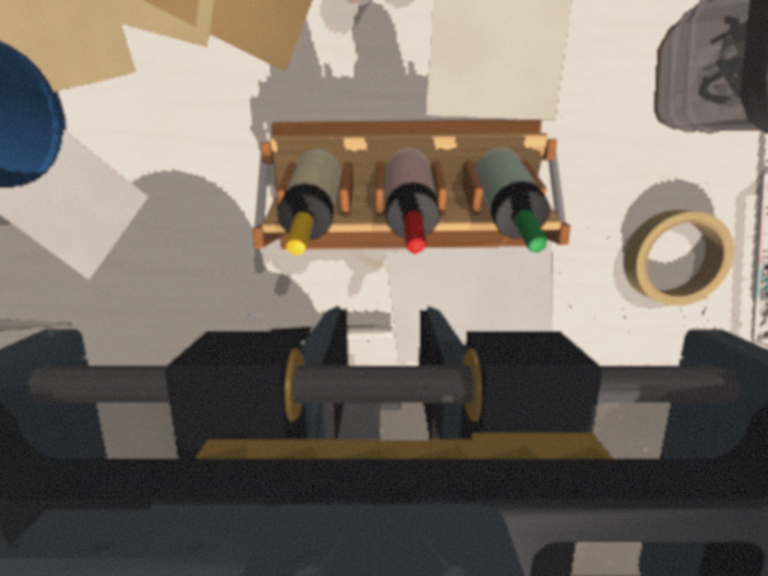

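```bash
python3 - <<'E'
from h import *
w=np.load('pics/w1.npz');t=np.load('pics/top0.npz')
def tri(a,b):
    A=0;B=0
    for o,d in(a,b):
        d=d[0]/np.linalg.norm(d);P=np.eye(3)-np.outer(d,d);A=A+P;B=B+P@o
    return np.linalg.solve(A,B)
L=np.array([-np.sin(np.radians(24)),0,np.cos(np.radians(24))])
for n in('yellow','red','green'):
    k,l,s,ce=cv2.connectedComponentsWithStats(mask(w['pixels'],n));i=1+np.argmax(s[1:,4])
    y,x=np.nonzero(l==i);b=y>y.max()-13;uvw=[x[b].mean(),y[b].mean()]
    m=mask(t['pixels'],n);m[:195]=0;m[215:]=0;m[:,:240]=0;m[:,330:]=0;Y,X=np.nonzero(m);uvt=[X.mean(),Y.mean()]
    P=plane(uvw,w['K'],w['view'],.1613)[0];top=y<y.min()+6
    B=plane([x[top].mean(),y[top].mean()],w['K'],w['view'],.1613-.034*L[2])[0]
    print(n,uvw,uvt,len(X),'wrist',P,'top',plane(uvt,t['K'],t['view'],.161)[0],'tri',tri(ray(uvw,w['K'],w['view']),ray(uvt,t['K'],t['view'])),'pinbase',B, 'bodydir',P-B)
E
```

```text
yellow [np.float64(197.55263157894737), np.float64(163.30701754385964)] [np.float64(258.1875), np.float64(203.8125)] 32 wrist [ 0.466  -0.0854  0.1613] top [ 0.4671 -0.0836  0.161 ] tri [ 0.4666 -0.0844  0.1608] pinbase [ 0.4811 -0.0843  0.1302] bodydir [-0.0151 -0.0011  0.0311]
red [np.float64(277.013986013986), np.float64(161.3006993006993)] [np.float64(288.04), np.float64(204.96)] 25 wrist [ 0.4665 -0.1635  0.1613] top [ 0.4655 -0.163   0.161 ] tri [ 0.466  -0.1634  0.1579] pinbase [ 0.4805 -0.1644  0.1302] bodydir [-0.014   0.0009  0.0311]
green [np.float64(357.5736434108527), np.float64(160.09302325581396)] [np.float64(318.2), np.float64(206.0)] 10 wrist [ 0.4662 -0.2423  0.1613] top [ 0.4641 -0.243   0.161 ] tri [ 0.4651 -0.2439  0.1561] pinbase [ 0.4792 -0.2459  0.1302] bodydir [-0.013   0.0036  0.0311]
```

Request:
{"method": "play_rows", "body": {
  "increments": [
    {"gripper": 0.35,"tx": 0.011,"ty": -0.019,"tz": 0,"yaw": -0.5},
    {"gripper": 0.35,"tx": 0.011,"ty": -0.019,"tz": 0,"yaw": -0.5},
    {"gripper": 0.35,"tx": 0.0105,"ty": -0.0187,"tz": 0.02,"yaw": 0},
    {"gripper": 0.35,"tx": 0,"ty": 0,"tz": 0.03,"yaw": 0},
    {"gripper": 0.35,"tx": 0,"ty": 0,"tz": 0.03,"yaw": 0},
    {"gripper": 0.35,"tx": 0,"ty": 0,"tz": 0.015,"yaw": 0},
    {"gripper": 0.35,"tx": 0,"ty": 0,"tz": 0,"yaw": 0}
  ],
  "newtons": 10
}}

```text
time_s: 2.2
position: [0.4691, -0.0902, 0.1557]
tool_rot: [[1.0, -0.006, 0.001], [-0.006, -1.0, 0.0], [0.001, -0.0, -1.0]]
ft_force: [0.2, 0.8, 0.1]
opening: 0.347
```

Request:
{"method": "play_rows", "body": {
  "increments": [
    {"gripper": 0.35,"tx": 0.0005,"ty": -0.0055,"tz": 0,"yaw": 0},
    {"gripper": 0.35,"tx": 0,"ty": 0,"tz": 0.013,"yaw": 0},
    {"gripper": 0.35,"tx": 0,"ty": 0,"tz": 0.01,"yaw": 0},
    {"gripper": 0.35,"tx": 0,"ty": 0,"tz": 0.001,"yaw": 0}
  ],
  "newtons": 10
}}

```text
time_s: 2.6
position: [0.4709, -0.0866, 0.1337]
tool_rot: [[1.0, -0.009, 0.004], [-0.009, -1.0, -0.001], [0.004, 0.001, -1.0]]
ft_force: [-0.1, 0.7, 0.4]
opening: 0.348
```

```bash
python3 - <<'E'
from h import *
from plant import bot,camera
o=bot.observe();print(o['position'],o['ft_force']);c=camera('wrist')
cv2.imwrite('pics/w2.png',c['pixels'][100:])
E
```

```text
[ 0.4709 -0.0866  0.1337] [-0.0805  0.6894  0.379 ]
```

View pics/w2.png

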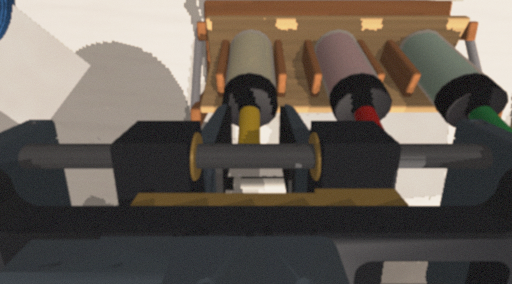

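Request:
{"method": "play_rows", "body": {
  "increments": [
    {"gripper": 0.3,"tx": 0,"ty": -0.002,"tz": 0.001,"yaw": 0},
    {"gripper": 0.05,"tx": 0,"ty": 0,"tz": 0,"yaw": 0},
    {"gripper": 0.05,"tx": 0,"ty": 0,"tz": 0,"yaw": 0},
    {"gripper": 0.05,"tx": 0,"ty": 0,"tz": 0,"yaw": 0},
    {"gripper": 0.05,"tx": 0,"ty": 0,"tz": 0,"yaw": 0}
  ],
  "newtons": 20
}}

```text
time_s: 3.15
position: [0.472, -0.0847, 0.1347]
tool_rot: [[1.0, -0.009, 0.007], [-0.009, -1.0, -0.002], [0.007, 0.002, -1.0]]
ft_force: [0.2, -0.0, -1.4]
opening: 0.144
```

Request:
{"method": "play_rows", "body": {
  "increments": [
    {"gripper": 0.05,"tx": -0.004,"ty": 0,"tz": -0.009,"yaw": 0},
    {"gripper": 0.05,"tx": -0.008,"ty": 0,"tz": -0.018,"yaw": 0},
    {"gripper": 0.05,"tx": -0.008,"ty": 0,"tz": -0.018,"yaw": 0},
    {"gripper": 0.05,"tx": -0.008,"ty": 0,"tz": -0.018,"yaw": 0},
    {"gripper": 0.05,"tx": -0.008,"ty": 0,"tz": -0.018,"yaw": 0},
    {"gripper": 0.05,"tx": -0.002,"ty": 0,"tz": -0.02,"yaw": 0},
    {"gripper": 0.05,"tx": 0,"ty": 0,"tz": -0.03,"yaw": 0},
    {"gripper": 0.05,"tx": 0,"ty": 0,"tz": 0,"yaw": 0}
  ],
  "newtons": 20
}}

```text
time_s: 3.95
position: [0.429, -0.0838, 0.2741]
tool_rot: [[1.0, -0.009, 0.007], [-0.009, -1.0, -0.002], [0.007, 0.002, -1.0]]
ft_force: [0.2, -0.1, -1.5]
opening: 0.154
```

```bash
python3 - <<'E'
from h import *
from plant import bot,camera
o=bot.observe();print(o['position'],o['ft_force'],o['ft_torque'],o['opening']);c=camera('wrist');t=camera('scene')['pixels']
T=camera('top');np.savez('pics/top1.npz',**T)
cv2.imwrite('pics/w3.png',np.hstack([c['pixels'],t])[:, :1024:1][::1,:]); 
im=np.hstack([c['pixels'],t]);cv2.imwrite('pics/w3.png',cv2.resize(im,None,fx=.78,fy=.78))
E
```

```text
[ 0.429  -0.0838  0.2741] [ 0.1825 -0.0781 -1.5408] [ 0.0333  0.0439 -0.0225] 0.153632224995884
```

View pics/w3.png

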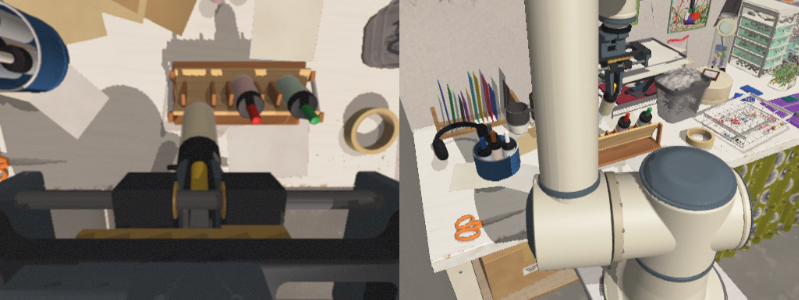

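Request:
{"method": "play_rows", "body": {
  "increments": [
    {"gripper": 0.05,"tx": 0,"ty": -0.02,"tz": 0,"yaw": 0},
    {"gripper": 0.05,"tx": 0,"ty": -0.035,"tz": 0,"yaw": 0},
    {"gripper": 0.05,"tx": 0,"ty": -0.035,"tz": 0,"yaw": 0},
    {"gripper": 0.05,"tx": 0,"ty": -0.035,"tz": 0.02,"yaw": 0},
    {"gripper": 0.05,"tx": 0,"ty": -0.035,"tz": 0.03,"yaw": 0},
    {"gripper": 0.05,"tx": 0,"ty": -0.02,"tz": 0.03,"yaw": 0},
    {"gripper": 0.05,"tx": 0,"ty": 0,"tz": 0.03,"yaw": 0},
    {"gripper": 0.05,"tx": 0,"ty": 0,"tz": 0.02,"yaw": 0},
    {"gripper": 0.05,"tx": 0,"ty": 0,"tz": 0.01,"yaw": 0},
    {"gripper": 0.05,"tx": 0,"ty": 0,"tz": 0,"yaw": 0}
  ],
  "newtons": 20
}}

```text
time_s: 5.1
position: [0.4218, 0.1037, 0.1168]
tool_rot: [[1.0, -0.01, -0.014], [-0.01, -1.0, -0.001], [-0.014, 0.001, -1.0]]
ft_force: [0.4, 0.2, -0.3]
opening: 0.147
```

Request:
{"method": "play_rows", "body": {
  "increments": [
    {"gripper": 0.05,"tx": 0,"ty": 0,"tz": 0,"yaw": 0},
    {"gripper": 0.05,"tx": 0,"ty": 0,"tz": 0,"yaw": 0},
    {"gripper": 0.05,"tx": 0,"ty": 0,"tz": 0,"yaw": 0},
    {"gripper": 0.05,"tx": 0,"ty": 0,"tz": 0,"yaw": 0},
    {"gripper": 0.05,"tx": 0,"ty": 0,"tz": 0,"yaw": 0}
  ],
  "newtons": 3
}}

```text
time_s: 5.6
position: [0.4221, 0.1034, 0.1179]
tool_rot: [[1.0, -0.01, -0.013], [-0.01, -1.0, -0.001], [-0.013, 0.001, -1.0]]
ft_force: [0.0, -0.5, -0.9]
opening: 0.154
```

```bash
python3 - <<'E'
from h import *
from plant import bot,camera
o=bot.observe();print(o['position'],o['ft_force'],o['opening']);c=camera('wrist')
np.savez('pics/w4.npz',pixels=c['pixels'],K=c['K'],view=wview(o,c['T_tool_cam']))
cv2.imwrite('pics/w4.png',c['pixels'])
E
```

```text
[0.4221 0.1034 0.1179] [ 0.0351 -0.5071 -0.9127] 0.154215634821196
```

View pics/w4.png

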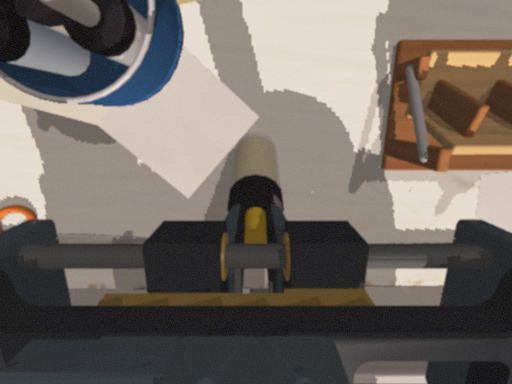

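```bash
python3 - <<'E'
from h import *
w=np.load('pics/w4.npz');p=np.array([.4221,.1034,.1179+.019])
for a in(0,5,10,15,20,24):
    a_=np.radians(a);L=np.array([-np.sin(a_),0,np.cos(a_)]);X=np.array([np.cos(a_),0,np.sin(a_)])
    print(a,[proj(p+L*h+X*r,w['K'],w['view'])[0] for h,r in((-.026,.02),(-.111,.02),(-.121,.013))])
E
```

```text
0 [array([253.1575, 196.1286]), array([253.6956, 171.1277]), array([253.8215, 175.8375])]
5 [array([253.0986, 193.8203]), array([253.5638, 161.8773]), array([253.6889, 166.0813])]
10 [array([253.0396, 191.7705]), array([253.4256, 152.6437]), array([253.5498, 156.3216])]
15 [array([252.9809, 190.0018]), array([253.2804, 143.4212]), array([253.4037, 146.5448])]
20 [array([252.9227, 188.5374]), array([253.1277, 134.207 ]), array([253.2499, 136.7389])]
24 [array([252.8769, 187.6009]), array([252.9998, 126.842 ]), array([253.1208, 128.8667])]
```

Request:
{"method": "play_rows", "body": {
  "increments": [
    {"gripper": 0.05,"tx": 0,"ty": 0,"tz": 0.008,"yaw": 0},
    {"gripper": 0.05,"tx": 0,"ty": 0,"tz": 0.006,"yaw": 0},
    {"gripper": 0.05,"tx": 0,"ty": 0,"tz": 0.002,"yaw": 0}
  ],
  "newtons": 4
}}

```text
time_s: 5.95
position: [0.4222, 0.1034, 0.1011]
tool_rot: [[1.0, -0.01, -0.011], [-0.01, -1.0, -0.001], [-0.011, 0.001, -1.0]]
ft_force: [-1.8, 0.4, 5.9]
opening: 0.15
```

Request:
{"method": "play_rows", "body": {
  "increments": [
    {"gripper": 0.05,"tx": 0,"ty": 0,"tz": 0.002,"yaw": 0},
    {"gripper": 0.05,"tx": 0,"ty": 0,"tz": 0.0015,"yaw": 0}
  ],
  "newtons": 4
}}

```text
time_s: 6.15
position: [0.4216, 0.1034, 0.097]
tool_rot: [[1.0, -0.01, -0.013], [-0.01, -1.0, -0.001], [-0.013, 0.001, -1.0]]
ft_force: [-1.1, -0.5, 5.8]
opening: 0.146
```

Request:
{"method": "play_rows", "body": {
  "increments": [
    {"gripper": 0.05,"tx": 0.008,"ty": 0,"tz": -0.001,"yaw": 0},
    {"gripper": 0.05,"tx": 0.01,"ty": 0,"tz": -0.001,"yaw": 0},
    {"gripper": 0.05,"tx": 0.01,"ty": 0,"tz": 0,"yaw": 0},
    {"gripper": 0.05,"tx": 0.008,"ty": 0,"tz": 0,"yaw": 0},
    {"gripper": 0.05,"tx": 0.002,"ty": 0,"tz": 0,"yaw": 0}
  ],
  "newtons": 4
}}

```text
time_s: 6.65
position: [0.4633, 0.103, 0.0984]
tool_rot: [[1.0, -0.01, -0.012], [-0.01, -1.0, -0.001], [-0.012, 0.001, -1.0]]
ft_force: [-0.6, -0.1, 0.6]
opening: 0.151
```

```bash
python3 - <<'E'
from h import *
from plant import bot,camera
o=bot.observe();print(o['position'],o['ft_force'],o['opening']);c=camera('wrist');V=wview(o,c['T_tool_cam']);K=c['K']
np.savez('pics/w5.npz',pixels=c['pixels'],K=K,view=V)
cv2.imwrite('pics/w5.png',c['pixels'])
p=o['position']+[0,0,.019]
for a in(-5,0,5,10,15,20):
    a_=np.radians(a);L=np.array([-np.sin(a_),0,np.cos(a_)]);X=np.array([np.cos(a_),0,np.sin(a_)])
    print(a,[proj(p+L*h+X*r,K,V)[0] for h,r in((-.023,.02),(-.108,.02),(-.118,.013))])
E
```

```text
[0.4633 0.103  0.0984] [-0.5897 -0.1351  0.551 ] 0.15069487623540512
-5 [array([253.1287, 199.6631]), array([253.7742, 180.9049]), array([253.9049, 186.1458])]
0 [array([253.0729, 197.464 ]), array([253.6492, 171.7973]), array([253.7792, 176.5315])]
5 [array([253.0169, 195.5067]), array([253.5181, 162.7223]), array([253.6474, 166.936 ])]
10 [array([252.9611, 193.8118]), array([253.3806, 153.674 ]), array([253.5091, 157.3458])]
15 [array([252.9058, 192.4004]), array([253.2361, 144.649 ]), array([253.3637, 147.7494])]
20 [array([252.8513, 191.2937]), array([253.0842, 135.6468]), array([253.2105, 138.1371])]
```

View pics/w5.png

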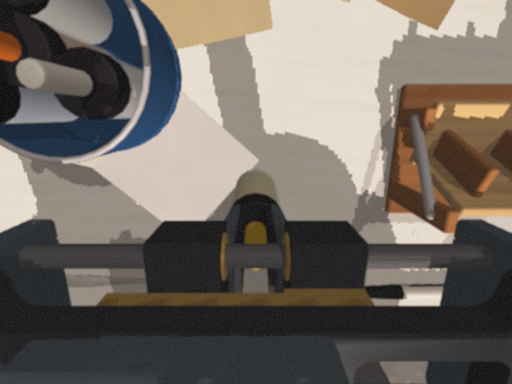

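Request:
{"method": "play_rows", "body": {
  "increments": [
    {"gripper": 0.2,"tx": 0,"ty": 0,"tz": 0,"yaw": 0},
    {"gripper": 0.22,"tx": 0,"ty": 0,"tz": 0,"yaw": 0},
    {"gripper": 0.22,"tx": 0,"ty": 0,"tz": 0,"yaw": 0},
    {"gripper": 0.05,"tx": 0,"ty": 0,"tz": 0,"yaw": 0},
    {"gripper": 0.05,"tx": 0,"ty": 0,"tz": 0,"yaw": 0},
    {"gripper": 0.05,"tx": 0,"ty": 0,"tz": 0,"yaw": 0}
  ],
  "newtons": 20
}}

```text
time_s: 7.3
position: [0.462, 0.103, 0.098]
tool_rot: [[1.0, -0.01, -0.014], [-0.01, -1.0, -0.001], [-0.014, 0.001, -1.0]]
ft_force: [-0.4, 0.0, -0.9]
opening: 0.15
```

Request:
{"method": "play_rows", "body": {
  "increments": [
    {"gripper": 0.05,"tx": 0,"ty": 0,"tz": -0.02,"yaw": 0},
    {"gripper": 0.05,"tx": 0,"ty": 0,"tz": -0.03,"yaw": 0},
    {"gripper": 0.05,"tx": 0,"ty": 0,"tz": -0.035,"yaw": 0},
    {"gripper": 0.05,"tx": 0,"ty": 0,"tz": -0.035,"yaw": 0},
    {"gripper": 0.05,"tx": 0,"ty": 0,"tz": -0.035,"yaw": 0},
    {"gripper": 0.05,"tx": 0.02,"ty": -0.02,"tz": -0.01,"yaw": 0},
    {"gripper": 0.05,"tx": 0.01,"ty": -0.01,"tz": 0,"yaw": 0},
    {"gripper": 0.05,"tx": 0,"ty": 0,"tz": 0,"yaw": 0}
  ],
  "newtons": 20
}}

```text
time_s: 8.1
position: [0.4933, 0.1333, 0.2681]
tool_rot: [[1.0, -0.011, -0.018], [-0.011, -1.0, -0.001], [-0.018, 0.001, -1.0]]
ft_force: [-0.5, -0.4, -1.7]
opening: 0.148
```

```bash
cat > look.py <<'E'
from h import *
from plant import bot,camera
import sys
def shot(name):
    o=bot.observe();c=camera('wrist');V=wview(o,c['T_tool_cam']);K=c['K']
    np.savez('pics/%s.npz'%name,pixels=c['pixels'],K=K,view=V);cv2.imwrite('pics/%s.png'%name,c['pixels'])
    print(o['time_s'],o['position'],o['ft_force'],o['opening']);return c['pixels'],K,V
E
python3 - <<'E'
from look import *
im,K,V=shot('w6')
for n in('orange','blue','yellow'):
    k,l,s,ce=cv2.connectedComponentsWithStats(mask(im,n))
    for i in range(1,k):
        if s[i,4]>80: print(n,s[i],ce[i],plane(ce[i],K,V,.14)[0])
E
```

```text
8.1 [0.4933 0.1333 0.2681] [-0.4573 -0.4129 -1.7068] 0.14838152802445947
orange [150 102  22  14 211] [159.3555 109.4171] [0.573  0.2324 0.14  ]
orange [102 217  37  27 403] [119.8015 232.7965] [0.4316 0.2954 0.14  ]
yellow [247 210  18  20 133] [255.4361 219.2481] [0.4472 0.1322 0.14  ]
yellow [244 231  18  12  86] [251.7442 237.3721] [0.4237 0.1369 0.14  ]
```

View pics/w6.png

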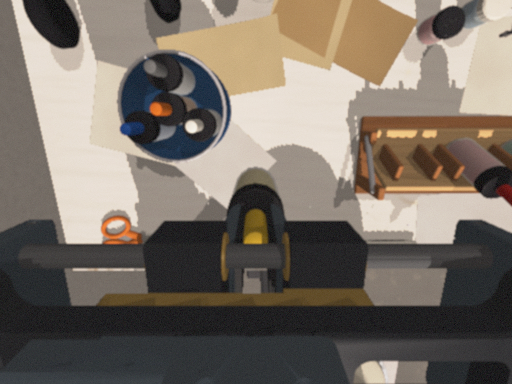

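```bash
cat >> look.py <<'E'
from scipy.optimize import least_squares
def rim(im,K,V,c0,r0,r1):
    h=cv2.cvtColor(im,cv2.COLOR_BGR2HSV).astype(int);pts=[]
    for a in np.radians(np.arange(0,360,4)):
        for r in np.arange(r0,r1,.5):
            u,v=c0[0]+r*np.cos(a),c0[1]+r*np.sin(a)
            if not(0<=int(round(v))<384 and 0<=int(round(u))<512): break
            H=h[int(round(v)),int(round(u))]
            if H[2]>125 and H[1]<90: pts.append((u,v));break
    P=plane(pts,K,V,.08)[:,:2]
    f=lambda q:np.hypot(P[:,0]-q[0],P[:,1]-q[1])-q[2]
    s=least_squares(f,[*P.mean(0),.064],loss='soft_l1',f_scale=.001)
    print('rim',s.x,len(P),'med res',np.median(abs(f(s.x))));return s.x
E
python3 - <<'E'
from look import *
w=np.load('pics/w6.npz');im,K,V=w['pixels'],w['K'],w['view']
r=rim(im,K,V,(174.5,106),46,64)
tips=plane([[152.5,67.5],[156.5,109],[128.5,129],[191,127]],K,V,.14)
T=np.load('pics/top1.npz')
for n,p in zip('GDEF',tips):
    d=p[:2]-r[:2];print(n,p[:2],d,np.hypot(*d),np.degrees(np.arctan2(d[1],d[0])))
rim(T['pixels'],T['K'],T['view'],(143,168),17,26)
cv2.imwrite('pics/w6c.png',cv2.resize(im[40:175,105:245],None,fx=5,fy=4.4,interpolation=cv2.INTER_CUBIC))
E
```

```text
rim [0.5745 0.2389 0.0662] 90 med res 0.0007428916341370162
G [0.6138 0.235 ] [ 0.0393 -0.004 ] 0.039455424565255 -5.766265993623287
D [0.5734 0.2354] [-0.0011 -0.0035] 0.0036964976828847635 -107.60629241459453
E [0.5531 0.2679] [-0.0214  0.0289] 0.03600125486248965 126.47805860916678
F [0.5545 0.2004] [-0.0201 -0.0386] 0.04346861736925309 -117.4805841197781
rim [0.579  0.2421 0.063 ] 73 med res 0.001682642471525858
```

View pics/w6c.png

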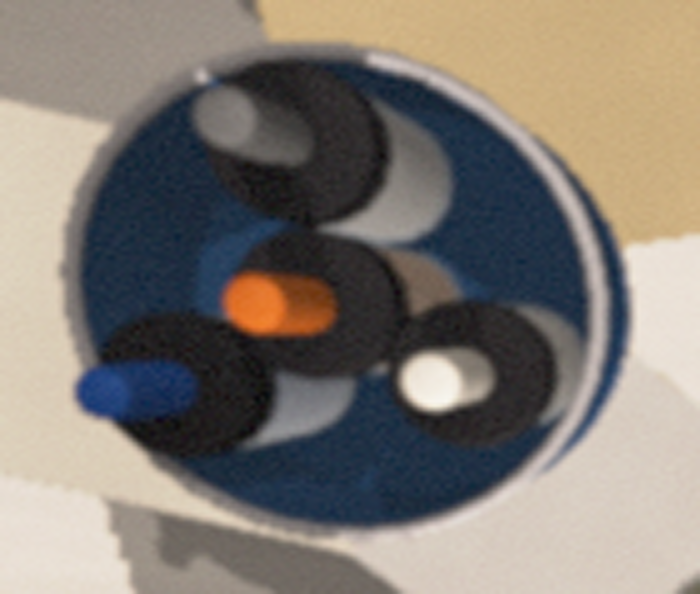

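Request:
{"method": "play_rows", "body": {
  "increments": [
    {"gripper": 0.05,"tx": 0.01,"ty": -0.026,"tz": 0,"yaw": 0},
    {"gripper": 0.05,"tx": 0.01,"ty": -0.027,"tz": 0,"yaw": 0},
    {"gripper": 0.05,"tx": 0.01,"ty": -0.027,"tz": 0,"yaw": 0},
    {"gripper": 0.05,"tx": 0.01,"ty": -0.026,"tz": 0,"yaw": 0},
    {"gripper": 0.05,"tx": 0,"ty": 0,"tz": 0,"yaw": 0},
    {"gripper": 0.05,"tx": 0,"ty": 0,"tz": 0,"yaw": 0}
  ],
  "newtons": 20
}}

```text
time_s: 8.75
position: [0.5286, 0.2374, 0.2587]
tool_rot: [[0.999, -0.012, -0.033], [-0.012, -1.0, -0.007], [-0.033, 0.007, -0.999]]
ft_force: [-0.5, -0.2, -1.3]
opening: 0.151
```

```bash
python3 - <<'E'
from look import *
im,K,V=shot('w7')
c=proj([.576,.24,.08],K,V)[0];print('c',c,bot.observe()['tool_rot'])
rim(im,K,V,c,50,85)
cv2.imwrite('pics/w7c.png',cv2.resize(im[60:300,140:370],None,fx=2.5,fy=2.5,interpolation=cv2.INTER_CUBIC))
E
```

```text
8.75 [0.5286 0.2374 0.2587] [-0.5407 -0.1501 -1.3435] 0.15087932165689139
c [250.6912 133.5261] [[ 0.9994 -0.0119 -0.033 ]
 [-0.0121 -0.9999 -0.0068]
 [-0.033   0.0072 -0.9994]]
rim [0.5745 0.2389 0.0665] 80 med res 0.000504502742895839
```

View pics/w7c.png

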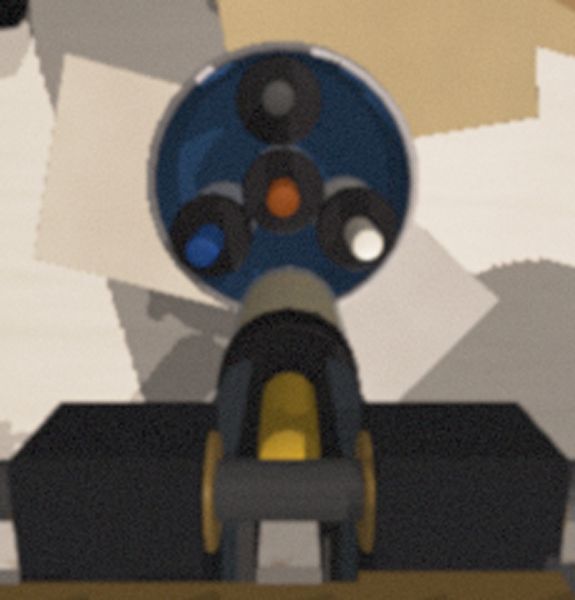

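```bash
python3 - <<'E'
from look import *
w=np.load('pics/w7.npz');im,K,V=w['pixels'],w['K'],w['view']
tips=plane([[251.2,98.4],[253.2,139.2],[221.6,160],[287.2,157.6]],K,V,.14)
r=np.array([.5745,.2389])
for n,p in zip('GDEF',tips):
    d=p[:2]-r;e=p[:2]-tips[1][:2];print(n,p[:2],np.hypot(*d),np.degrees(np.arctan2(d[1],d[0])),'relD',np.hypot(*e),np.degrees(np.arctan2(e[1],e[0])))
p=np.array([.5286,.2374,.2587])+.019*np.array([.033,.007,1])
for L in ([.019,.007,1],[.033,.007,1]):
    L=np.array(L);q=p-L*.1175;print('foot',q,'foot far edge px',proj(p-L*.1075+[.02,0,0],K,V))
E
```

```text
G [0.6159 0.2383] 0.04141341496259411 -0.8276019856366416 relD 0.04070374622535914 2.025560289782864
D [0.5752 0.2369] 0.0021639851412329518 -70.26307525710088 relD 0.0 0.0
E [0.5536 0.2711] 0.03843383584005664 122.9793689792865 relD 0.040543310018755 122.27881664654501
F [0.5552 0.2006] 0.04284967812589772 -116.72028266947883 relD 0.04138865167265221 -118.89225264075611
foot [0.527  0.2367 0.1602] foot far edge px [[253.7074 171.6446]]
foot [0.5253 0.2367 0.1602] foot far edge px [[253.7285 173.1509]]
```

Request:
{"method": "play_rows", "body": {
  "increments": [
    {"gripper": 0.05,"tx": 0.002,"ty": 0,"tz": 0.015,"yaw": 0},
    {"gripper": 0.05,"tx": 0.002,"ty": 0.0005,"tz": 0.02,"yaw": 0},
    {"gripper": 0.05,"tx": 0.002,"ty": 0,"tz": 0.015,"yaw": 0},
    {"gripper": 0.05,"tx": 0,"ty": 0,"tz": 0,"yaw": 0},
    {"gripper": 0.05,"tx": 0,"ty": 0,"tz": 0,"yaw": 0}
  ],
  "newtons": 20
}}

```text
time_s: 9.3
position: [0.5305, 0.2312, 0.2065]
tool_rot: [[0.999, -0.015, -0.036], [-0.016, -1.0, -0.008], [-0.036, 0.009, -0.999]]
ft_force: [-0.6, 0.1, -0.9]
opening: 0.146
```

```bash
python3 - <<'E'
from look import *
im,K,V=shot('w8');o=bot.observe();R=o['tool_rot'];print(R[:,2])
p=o['position']-.019*R[:,2]
for a in(-2,0,2,4):
    L=np.array([-np.tan(np.radians(a)),0,1]);q=p-L*.1175;print(a,'foot',q,'far edge',proj(p-L*.1075+[.02,0,0],K,V),'lid far',proj(p-L*.0225+[.02,0,0],K,V))
# column profile around tube centre col
print([ (r,im[r,254].tolist()) for r in range(150,204,2)])
E
```

```text
9.3 [0.5305 0.2312 0.2065] [-0.5549  0.0543 -0.9189] 0.14550512709643648
[-0.0358 -0.0085 -0.9993]
-2 foot [0.5271 0.2313 0.108 ] far edge [[252.6764 173.0703]] lid far [[252.6188 198.0266]]
0 foot [0.5312 0.2313 0.108 ] far edge [[252.6049 169.3046]] lid far [[252.597  196.9138]]
2 foot [0.5353 0.2313 0.108 ] far edge [[252.5328 165.5072]] lid far [[252.5752 195.7983]]
4 foot [0.5394 0.2313 0.108 ] far edge [[252.4599 161.6684]] lid far [[252.5532 194.6772]]
[(150, [31, 30, 48]), (152, [33, 30, 38]), (154, [28, 33, 32]), (156, [32, 31, 33]), (158, [24, 26, 26]), (160, [34, 31, 27]), (162, [61, 41, 30]), (164, [63, 42, 28]), (166, [77, 68, 61]), (168, [88, 91, 92]), (170, [80, 100, 108]), (172, [78, 100, 106]), (174, [80, 101, 110]), (176, [75, 96, 106]), (178, [75, 94, 105]), (180, [83, 101, 110]), (182, [66, 84, 94]), (184, [32, 32, 37]), (186, [24, 23, 25]), (188, [25, 26, 27]), (190, [32, 30, 33]), (192, [37, 34, 35]), (194, [29, 29, 32]), (196, [28, 31, 33]), (198, [27, 27, 33]), (200, [36, 38, 37]), (202, [36, 35, 33])]
```

Request:
{"method": "play_rows", "body": {
  "increments": [
    {"gripper": 0.05,"tx": 0,"ty": -0.0055,"tz": 0,"yaw": 0},
    {"gripper": 0.05,"tx": 0,"ty": 0,"tz": 0,"yaw": 0},
    {"gripper": 0.05,"tx": 0.0003,"ty": 0,"tz": 0.01,"yaw": 0},
    {"gripper": 0.05,"tx": 0,"ty": 0,"tz": 0,"yaw": 0}
  ],
  "newtons": 20
}}

```text
time_s: 9.75
position: [0.5312, 0.2371, 0.198]
tool_rot: [[0.999, -0.015, -0.033], [-0.016, -1.0, -0.007], [-0.033, 0.008, -0.999]]
ft_force: [-0.5, -0.3, -0.9]
opening: 0.149
```

Good; foot is about 0.10 high and centred. Lower on.

Request:
{"method": "play_rows", "body": {
  "increments": [
    {"gripper": 0.05,"tx": 0.0005,"ty": 0,"tz": 0.012,"yaw": 0},
    {"gripper": 0.05,"tx": 0.0005,"ty": 0,"tz": 0.012,"yaw": 0},
    {"gripper": 0.05,"tx": 0.0003,"ty": 0,"tz": 0.008,"yaw": 0},
    {"gripper": 0.05,"tx": 0,"ty": 0,"tz": 0,"yaw": 0}
  ],
  "newtons": 20
}}

```text
time_s: 10.15
position: [0.5309, 0.2367, 0.1623]
tool_rot: [[0.999, -0.015, -0.034], [-0.015, -1.0, -0.008], [-0.034, 0.008, -0.999]]
ft_force: [0.6, 0.0, -0.5]
opening: 0.148
```

Request:
{"method": "play_rows", "body": {
  "increments": [
    {"gripper": 0.05,"tx": 0.0005,"ty": 0,"tz": 0.012,"yaw": 0},
    {"gripper": 0.05,"tx": 0.0005,"ty": 0,"tz": 0.012,"yaw": 0},
    {"gripper": 0.05,"tx": 0.0005,"ty": 0,"tz": 0.012,"yaw": 0},
    {"gripper": 0.05,"tx": 0.0003,"ty": 0,"tz": 0.01,"yaw": 0},
    {"gripper": 0.05,"tx": 0,"ty": 0,"tz": 0,"yaw": 0}
  ],
  "newtons": 20
}}

```text
time_s: 10.65
position: [0.5307, 0.2362, 0.1116]
tool_rot: [[0.999, -0.015, -0.035], [-0.015, -1.0, -0.008], [-0.035, 0.009, -0.999]]
ft_force: [-0.4, 0.5, -1.5]
opening: 0.147
```

Request:
{"method": "play_rows", "body": {
  "increments": [
    {"gripper": 0.05,"tx": 0.0002,"ty": 0,"tz": 0.004,"yaw": 0},
    {"gripper": 0.05,"tx": 0,"ty": 0,"tz": 0.002,"yaw": 0},
    {"gripper": 0.05,"tx": 0,"ty": 0,"tz": 0.001,"yaw": 0}
  ],
  "newtons": 8
}}

```text
time_s: 10.95
position: [0.5311, 0.2363, 0.1044]
tool_rot: [[0.999, -0.015, -0.034], [-0.015, -1.0, -0.008], [-0.034, 0.008, -0.999]]
ft_force: [-0.3, 0.6, 0.1]
opening: 0.151
```

Request:
{"method": "play_rows", "body": {
  "increments": [
    {"gripper": 0.05,"tx": 0,"ty": 0,"tz": 0.001,"yaw": 0},
    {"gripper": 0.05,"tx": 0,"ty": 0,"tz": 0,"yaw": 0}
  ],
  "newtons": 5
}}

```text
time_s: 11.15
position: [0.5312, 0.2364, 0.1036]
tool_rot: [[0.999, -0.015, -0.034], [-0.015, -1.0, -0.008], [-0.034, 0.008, -0.999]]
ft_force: [0.2, -0.6, -1.9]
opening: 0.15
```

Request:
{"method": "play_rows", "body": {
  "increments": [
    {"gripper": 0.21,"tx": 0,"ty": 0,"tz": 0,"yaw": 0},
    {"gripper": 0.21,"tx": 0,"ty": 0,"tz": 0,"yaw": 0},
    {"gripper": 0.21,"tx": 0.0003,"ty": 0,"tz": -0.01,"yaw": 0},
    {"gripper": 0.21,"tx": 0,"ty": 0,"tz": -0.02,"yaw": 0},
    {"gripper": 0.21,"tx": -0.001,"ty": 0,"tz": -0.03,"yaw": 0},
    {"gripper": 0.3,"tx": -0.001,"ty": 0,"tz": -0.04,"yaw": 0},
    {"gripper": 0.35,"tx": -0.001,"ty": 0,"tz": -0.04,"yaw": 0}
  ],
  "newtons": 8
}}

```text
time_s: 11.85
position: [0.5315, 0.2366, 0.247]
tool_rot: [[0.999, -0.015, -0.04], [-0.016, -1.0, -0.01], [-0.04, 0.011, -0.999]]
ft_force: [0.7, -1.0, 0.3]
opening: 0.337
```

```bash
python3 - <<'E'
from look import *
im,K,V=shot('w9');r=rim(im,K,V,proj([.5745,.239,.08],K,V)[0],50,100)
cv2.imwrite('pics/w9c.png',cv2.resize(im[60:260,140:370],None,fx=2.5,fy=2.5,interpolation=cv2.INTER_CUBIC))
for n in('orange','blue','yellow'):
    k,l,s,ce=cv2.connectedComponentsWithStats(mask(im,n))
    for i in range(1,k):
        if s[i,4]>50: print(n,s[i],ce[i],plane(ce[i],K,V,.14)[0])
print(bot.observe()['tool_rot'])
E
```

```text
11.85 [0.5315 0.2366 0.247 ] [ 0.6846 -0.9533  0.3333] 0.3370098195977086
rim [0.5738 0.2386 0.0669] 90 med res 0.000554662184462984
orange [246 137  13  15 156] [251.9487 143.7372] [0.5741 0.2369 0.14  ]
yellow [250 170  11  19 108] [255.0926 180.4815] [0.5355 0.2343 0.14  ]
[[ 0.9994 -0.0152 -0.0316]
 [-0.0155 -0.9999 -0.0073]
 [-0.0315  0.0078 -0.9995]]
```

Request:
{"method": "play_rows", "body": {
  "increments": [
    {"gripper": 0.35,"tx": -0.003,"ty": 0.03,"tz": 0,"yaw": 0},
    {"gripper": 0.35,"tx": -0.006,"ty": 0.044,"tz": 0,"yaw": 0},
    {"gripper": 0.35,"tx": -0.006,"ty": 0.044,"tz": 0,"yaw": 0},
    {"gripper": 0.35,"tx": -0.006,"ty": 0.044,"tz": 0,"yaw": 0},
    {"gripper": 0.35,"tx": -0.006,"ty": 0.044,"tz": 0,"yaw": 0},
    {"gripper": 0.35,"tx": -0.006,"ty": 0.044,"tz": 0,"yaw": 0},
    {"gripper": 0.35,"tx": -0.006,"ty": 0.044,"tz": 0,"yaw": 0},
    {"gripper": 0.35,"tx": -0.006,"ty": 0.044,"tz": 0,"yaw": 0},
    {"gripper": 0.35,"tx": -0.006,"ty": 0.044,"tz": 0,"yaw": 0},
    {"gripper": 0.35,"tx": -0.004,"ty": 0.018,"tz": 0,"yaw": 0},
    {"gripper": 0.35,"tx": 0,"ty": 0,"tz": 0,"yaw": 0}
  ],
  "newtons": 10
}}

```text
time_s: 13.0
position: [0.4739, -0.1759, 0.2692]
tool_rot: [[1.0, -0.012, -0.012], [-0.012, -1.0, -0.008], [-0.012, 0.008, -1.0]]
ft_force: [0.8, 0.1, 0.0]
opening: 0.352
```

Request:
{"method": "play_rows", "body": {
  "increments": [
    {"gripper": 0.35,"tx": -0.0015,"ty": -0.013,"tz": 0.01,"yaw": 0},
    {"gripper": 0.35,"tx": 0,"ty": 0,"tz": 0.035,"yaw": 0},
    {"gripper": 0.35,"tx": 0,"ty": 0,"tz": 0.035,"yaw": 0},
    {"gripper": 0.35,"tx": 0,"ty": 0,"tz": 0.02,"yaw": 0},
    {"gripper": 0.35,"tx": 0,"ty": 0,"tz": 0,"yaw": 0}
  ],
  "newtons": 10
}}

```text
time_s: 13.5
position: [0.4721, -0.1571, 0.1669]
tool_rot: [[1.0, -0.011, -0.008], [-0.011, -1.0, -0.009], [-0.008, 0.009, -1.0]]
ft_force: [-0.0, 0.1, -0.3]
opening: 0.35
```

```bash
python3 - <<'E'
from look import *
im,K,V=shot('w10');o=bot.observe();p=o['position']
k,l,s,ce=cv2.connectedComponentsWithStats(mask(im,'red'))
for i in range(1,k):
    if s[i,4]>20: print(s[i],ce[i])
for z in(.129,.14,.15,.161): print(z,proj([.465+(.1613-z)*.445,-.163,z],K,V), proj([p[0],p[1],z],K,V))
E
```

```text
13.5 [ 0.4721 -0.1571  0.1669] [-0.0311  0.0685 -0.2919] 0.3495400974248305
[254 195  17  44 582] [261.0447 216.4021]
0.129 [[260.5282 200.1549]] [[253.58  208.235]]
0.14 [[260.9619 210.4679]] [[253.6219 212.9121]]
0.15 [[261.3912 220.6789]] [[253.664  217.5972]]
0.161 [[261.9077 232.9612]] [[253.7152 223.3054]]
```

Request:
{"method": "play_rows", "body": {
  "increments": [
    {"gripper": 0.35,"tx": -0.001,"ty": 0.006,"tz": 0,"yaw": 0},
    {"gripper": 0.35,"tx": 0,"ty": 0,"tz": 0.015,"yaw": 0},
    {"gripper": 0.35,"tx": 0,"ty": 0,"tz": 0.015,"yaw": 0},
    {"gripper": 0.35,"tx": 0,"ty": 0,"tz": 0.003,"yaw": 0},
    {"gripper": 0.35,"tx": 0,"ty": 0,"tz": 0,"yaw": 0}
  ],
  "newtons": 10
}}

```text
time_s: 14.05
position: [0.4749, -0.1638, 0.1404]
tool_rot: [[1.0, -0.008, 0.002], [-0.008, -1.0, -0.013], [0.002, 0.013, -1.0]]
ft_force: [0.2, 0.4, -0.3]
opening: 0.346
```

Request:
{"method": "play_rows", "body": {
  "increments": [
    {"gripper": 0.35,"tx": -0.0045,"ty": -0.0007,"tz": 0.006,"yaw": 0},
    {"gripper": 0.3,"tx": 0,"ty": 0,"tz": 0,"yaw": 0},
    {"gripper": 0.05,"tx": 0,"ty": 0,"tz": 0,"yaw": 0},
    {"gripper": 0.05,"tx": 0,"ty": 0,"tz": 0,"yaw": 0},
    {"gripper": 0.05,"tx": 0,"ty": 0,"tz": 0,"yaw": 0},
    {"gripper": 0.05,"tx": 0,"ty": 0,"tz": 0,"yaw": 0}
  ],
  "newtons": 20
}}

```text
time_s: 14.65
position: [0.4712, -0.1637, 0.1367]
tool_rot: [[1.0, -0.008, 0.005], [-0.008, -1.0, -0.015], [0.005, 0.015, -1.0]]
ft_force: [-0.3, 0.3, -1.4]
opening: 0.146
```

Request:
{"method": "play_rows", "body": {
  "increments": [
    {"gripper": 0.05,"tx": -0.004,"ty": 0,"tz": -0.009,"yaw": 0},
    {"gripper": 0.05,"tx": -0.008,"ty": 0,"tz": -0.018,"yaw": 0},
    {"gripper": 0.05,"tx": -0.008,"ty": 0,"tz": -0.018,"yaw": 0},
    {"gripper": 0.05,"tx": -0.008,"ty": 0,"tz": -0.018,"yaw": 0},
    {"gripper": 0.05,"tx": -0.008,"ty": 0,"tz": -0.018,"yaw": 0},
    {"gripper": 0.05,"tx": -0.002,"ty": 0,"tz": -0.02,"yaw": 0},
    {"gripper": 0.05,"tx": 0,"ty": 0,"tz": -0.03,"yaw": 0},
    {"gripper": 0.05,"tx": 0,"ty": 0,"tz": 0,"yaw": 0}
  ],
  "newtons": 20
}}

```text
time_s: 15.45
position: [0.4289, -0.1608, 0.2761]
tool_rot: [[1.0, -0.008, 0.005], [-0.007, -1.0, -0.015], [0.005, 0.015, -1.0]]
ft_force: [0.7, -1.0, -1.2]
opening: 0.147
```

Request:
{"method": "play_rows", "body": {
  "increments": [
    {"gripper": 0.05,"tx": 0,"ty": -0.025,"tz": 0,"yaw": 0},
    {"gripper": 0.05,"tx": 0,"ty": -0.044,"tz": 0,"yaw": 0},
    {"gripper": 0.05,"tx": 0,"ty": -0.044,"tz": 0,"yaw": 0},
    {"gripper": 0.05,"tx": 0,"ty": -0.044,"tz": 0,"yaw": 0},
    {"gripper": 0.05,"tx": 0,"ty": -0.044,"tz": 0.02,"yaw": 0},
    {"gripper": 0.05,"tx": 0,"ty": -0.035,"tz": 0.03,"yaw": 0},
    {"gripper": 0.05,"tx": 0,"ty": -0.02,"tz": 0.03,"yaw": 0},
    {"gripper": 0.05,"tx": 0,"ty": 0,"tz": 0.03,"yaw": 0},
    {"gripper": 0.05,"tx": 0,"ty": 0,"tz": 0.02,"yaw": 0},
    {"gripper": 0.05,"tx": 0,"ty": 0,"tz": 0.01,"yaw": 0},
    {"gripper": 0.05,"tx": 0,"ty": 0,"tz": 0,"yaw": 0}
  ],
  "newtons": 20
}}

```text
time_s: 16.55
position: [0.429, 0.1021, 0.1286]
tool_rot: [[1.0, -0.008, 0.009], [-0.008, -1.0, -0.016], [0.009, 0.016, -1.0]]
ft_force: [0.3, -0.5, -1.1]
opening: 0.145
```

Request:
{"method": "play_rows", "body": {
  "increments": [
    {"gripper": 0.05,"tx": 0,"ty": 0,"tz": 0,"yaw": 0},
    {"gripper": 0.05,"tx": 0,"ty": 0,"tz": 0,"yaw": 0},
    {"gripper": 0.05,"tx": 0,"ty": 0,"tz": 0,"yaw": 0},
    {"gripper": 0.05,"tx": 0,"ty": 0,"tz": 0,"yaw": 0}
  ],
  "newtons": 3
}}

```text
time_s: 16.95
position: [0.4295, 0.1018, 0.1305]
tool_rot: [[1.0, -0.009, 0.011], [-0.009, -1.0, -0.016], [0.012, 0.016, -1.0]]
ft_force: [-0.3, 0.4, 0.0]
opening: 0.153
```

```bash
cat >> look.py <<'E'
def tilt(name,g=.1175):
    im,K,V=shot(name);o=bot.observe();R=o['tool_rot'];p=o['position']-.019*R[:,2];print('z axis',R[:,2])
    T=np.arange(-6,27,.5);rows=[]
    for a in T:
        L=np.array([-np.sin(np.radians(a)),0,np.cos(np.radians(a))]);X=np.array([L[2],0,-L[0]])
        rows.append(min(proj(p-L*h+X*r,K,V)[0,1] for h,r in((g-.01,.02),(g,.013))))
    c=int(proj(p,K,V)[0,0]);col=im[:,c-4:c+5].astype(int).mean(1)
    print('rows for -5,0,5,10,15,20',np.interp([-5,0,5,10,15,20],T,rows));print('profile',c,[(r,col[r].astype(int).tolist()) for r in range(124,200,3)])
E
python3 -c "
from look import *
tilt('w11',.121)"
```

```text
16.95 [0.4295 0.1018 0.1305] [-0.3056  0.3821  0.0012] 0.15298437734533718
z axis [ 0.0116 -0.0161 -0.9998]
rows for -5,0,5,10,15,20 [182.7254 173.4343 164.1695 154.9222 145.686  136.4571]
profile 253 [(124, [158, 170, 182]), (127, [171, 183, 197]), (130, [155, 168, 180]), (133, [126, 133, 141]), (136, [96, 100, 123]), (139, [95, 99, 124]), (142, [95, 100, 125]), (145, [95, 101, 126]), (148, [95, 99, 125]), (151, [95, 100, 126]), (154, [96, 101, 126]), (157, [97, 101, 126]), (160, [96, 100, 126]), (163, [96, 101, 128]), (166, [97, 101, 127]), (169, [97, 101, 124]), (172, [96, 99, 122]), (175, [37, 37, 42]), (178, [27, 25, 28]), (181, [26, 26, 28]), (184, [24, 24, 27]), (187, [28, 26, 28]), (190, [28, 28, 29]), (193, [24, 24, 25]), (196, [27, 26, 26]), (199, [26, 26, 26])]
```

Request:
{"method": "play_rows", "body": {
  "increments": [
    {"gripper": 0.05,"tx": 0,"ty": 0,"tz": 0.012,"yaw": 0},
    {"gripper": 0.05,"tx": 0,"ty": 0,"tz": 0.012,"yaw": 0},
    {"gripper": 0.05,"tx": 0,"ty": 0,"tz": 0.006,"yaw": 0},
    {"gripper": 0.05,"tx": 0,"ty": 0,"tz": 0.001,"yaw": 0}
  ],
  "newtons": 4
}}

```text
time_s: 17.4
position: [0.4312, 0.1014, 0.1003]
tool_rot: [[1.0, -0.009, 0.015], [-0.009, -1.0, -0.016], [0.015, 0.016, -1.0]]
ft_force: [-1.8, -0.5, 5.7]
opening: 0.152
```

Request:
{"method": "play_rows", "body": {
  "increments": [
    {"gripper": 0.05,"tx": 0.007,"ty": 0,"tz": 0.001,"yaw": 0},
    {"gripper": 0.05,"tx": 0.01,"ty": 0,"tz": 0,"yaw": 0},
    {"gripper": 0.05,"tx": 0.01,"ty": 0,"tz": 0,"yaw": 0},
    {"gripper": 0.05,"tx": 0.01,"ty": 0,"tz": 0,"yaw": 0},
    {"gripper": 0.05,"tx": 0.006,"ty": 0,"tz": 0,"yaw": 0},
    {"gripper": 0.05,"tx": 0,"ty": 0,"tz": 0,"yaw": 0}
  ],
  "newtons": 4
}}

```text
time_s: 18.0
position: [0.4773, 0.101, 0.1016]
tool_rot: [[1.0, -0.009, 0.017], [-0.009, -1.0, -0.016], [0.017, 0.015, -1.0]]
ft_force: [-0.1, -1.3, -0.8]
opening: 0.15
```

```bash
python3 -c "
from look import *
tilt('w12',.118)"
```

```text
18.0 [0.4773 0.101  0.1016] [-0.0955 -1.3124 -0.7632] 0.14970072789432573
z axis [ 0.0161 -0.0156 -0.9997]
rows for -5,0,5,10,15,20 [184.2645 175.1545 166.0809 157.0369 148.0183 139.0239]
profile 253 [(124, [132, 141, 152]), (127, [132, 141, 153]), (130, [131, 141, 152]), (133, [131, 142, 152]), (136, [132, 143, 153]), (139, [132, 141, 152]), (142, [132, 142, 152]), (145, [131, 143, 152]), (148, [132, 141, 153]), (151, [134, 143, 153]), (154, [131, 142, 152]), (157, [131, 143, 152]), (160, [132, 143, 153]), (163, [131, 140, 152]), (166, [128, 139, 147]), (169, [101, 107, 121]), (172, [85, 89, 112]), (175, [84, 89, 113]), (178, [85, 90, 113]), (181, [86, 91, 114]), (184, [87, 90, 115]), (187, [87, 91, 115]), (190, [85, 90, 112]), (193, [30, 31, 35]), (196, [27, 26, 28]), (199, [28, 29, 30])]
```

Request:
{"method": "play_rows", "body": {
  "increments": [
    {"gripper": 0.2,"tx": 0.002,"ty": 0,"tz": 0,"yaw": 0},
    {"gripper": 0.22,"tx": 0.001,"ty": 0,"tz": 0.001,"yaw": 0},
    {"gripper": 0.22,"tx": 0,"ty": 0,"tz": 0.001,"yaw": 0},
    {"gripper": 0.22,"tx": 0,"ty": 0,"tz": 0,"yaw": 0},
    {"gripper": 0.05,"tx": 0,"ty": 0,"tz": 0,"yaw": 0},
    {"gripper": 0.05,"tx": 0,"ty": 0,"tz": 0,"yaw": 0},
    {"gripper": 0.05,"tx": 0,"ty": 0,"tz": 0,"yaw": 0}
  ],
  "newtons": 20
}}

```text
time_s: 18.75
position: [0.4786, 0.1009, 0.0992]
tool_rot: [[1.0, -0.009, 0.015], [-0.009, -1.0, -0.016], [0.015, 0.016, -1.0]]
ft_force: [-0.3, -0.8, -1.1]
opening: 0.148
```

```bash
python3 -c "
from look import *
tilt('w13',.118)"
```

```text
18.75 [0.4786 0.1009 0.0992] [-0.3024 -0.7755 -1.128 ] 0.14822788959464017
z axis [ 0.0148 -0.0157 -0.9998]
rows for -5,0,5,10,15,20 [183.5081 174.383  165.2918 156.2279 147.1868 138.167 ]
profile 253 [(124, [130, 141, 151]), (127, [130, 141, 151]), (130, [130, 139, 151]), (133, [131, 142, 151]), (136, [133, 142, 152]), (139, [131, 142, 152]), (142, [132, 142, 153]), (145, [131, 142, 152]), (148, [133, 143, 153]), (151, [133, 142, 153]), (154, [133, 142, 152]), (157, [132, 143, 152]), (160, [130, 142, 151]), (163, [130, 141, 152]), (166, [131, 142, 152]), (169, [113, 121, 128]), (172, [84, 88, 110]), (175, [83, 87, 110]), (178, [83, 87, 111]), (181, [85, 89, 113]), (184, [84, 89, 113]), (187, [84, 89, 115]), (190, [34, 35, 42]), (193, [24, 24, 24]), (196, [26, 25, 27]), (199, [33, 32, 36])]
```

Request:
{"method": "play_rows", "body": {
  "increments": [
    {"gripper": 0.05,"tx": 0,"ty": 0,"tz": -0.02,"yaw": 0},
    {"gripper": 0.05,"tx": 0,"ty": 0,"tz": -0.035,"yaw": 0},
    {"gripper": 0.05,"tx": 0,"ty": 0,"tz": -0.035,"yaw": 0},
    {"gripper": 0.05,"tx": 0,"ty": 0,"tz": -0.035,"yaw": 0},
    {"gripper": 0.05,"tx": 0,"ty": 0,"tz": -0.03,"yaw": 0},
    {"gripper": 0.05,"tx": 0.02,"ty": -0.03,"tz": -0.01,"yaw": 0},
    {"gripper": 0.05,"tx": 0.022,"ty": -0.035,"tz": 0,"yaw": 0},
    {"gripper": 0.05,"tx": 0.022,"ty": -0.035,"tz": 0,"yaw": 0},
    {"gripper": 0.05,"tx": 0.022,"ty": -0.035,"tz": 0,"yaw": 0},
    {"gripper": 0.05,"tx": 0.015,"ty": -0.025,"tz": 0,"yaw": 0},
    {"gripper": 0.05,"tx": 0,"ty": 0,"tz": 0,"yaw": 0}
  ],
  "newtons": 20
}}

```text
time_s: 19.9
position: [0.58, 0.2683, 0.2698]
tool_rot: [[1.0, -0.011, 0.013], [-0.011, -1.0, -0.015], [0.013, 0.015, -1.0]]
ft_force: [0.1, -0.5, -1.2]
opening: 0.149
```

Request:
{"method": "play_rows", "body": {
  "increments": [
    {"gripper": 0.05,"tx": 0.009,"ty": -0.007,"tz": 0,"yaw": 0},
    {"gripper": 0.05,"tx": 0,"ty": 0,"tz": 0,"yaw": 0},
    {"gripper": 0.05,"tx": 0,"ty": -0.0005,"tz": 0.025,"yaw": 0},
    {"gripper": 0.05,"tx": 0,"ty": -0.0005,"tz": 0.025,"yaw": 0},
    {"gripper": 0.05,"tx": 0,"ty": 0,"tz": 0,"yaw": 0},
    {"gripper": 0.05,"tx": 0,"ty": 0,"tz": 0,"yaw": 0}
  ],
  "newtons": 20
}}

```text
time_s: 20.5
position: [0.5877, 0.2735, 0.2188]
tool_rot: [[1.0, -0.011, 0.011], [-0.011, -1.0, -0.016], [0.011, 0.016, -1.0]]
ft_force: [0.4, -1.3, -0.2]
opening: 0.15
```

```bash
python3 - <<'E'
from look import *
tilt('w14',.118)
w=np.load('pics/w14.npz');im,K,V=w['pixels'],w['K'],w['view']
for n in('orange','blue','red'):
    k,l,s,ce=cv2.connectedComponentsWithStats(mask(im,n))
    for i in range(1,k):
        if s[i,4]>50: print(n,s[i],ce[i],plane(ce[i],K,V,.14)[0])
cv2.imwrite('pics/w14c.png',cv2.resize(im[60:300,120:390],None,fx=2.2,fy=2.2,interpolation=cv2.INTER_CUBIC))
E
```

```text
20.5 [0.5877 0.2735 0.2188] [ 0.4199 -1.2749 -0.1805] 0.1496710170540024
z axis [ 0.0111 -0.0166 -0.9998]
rows for -5,0,5,10,15,20 [183.1936 174.0717 164.9836 155.9226 146.8846 137.8681]
profile 253 [(124, [134, 163, 182]), (127, [133, 160, 178]), (130, [135, 159, 176]), (133, [135, 156, 174]), (136, [132, 150, 164]), (139, [98, 92, 90]), (142, [99, 92, 93]), (145, [154, 155, 163]), (148, [117, 109, 106]), (151, [71, 54, 41]), (154, [68, 48, 31]), (157, [66, 47, 30]), (160, [72, 51, 32]), (163, [74, 52, 32]), (166, [69, 49, 33]), (169, [93, 90, 89]), (172, [84, 87, 111]), (175, [84, 88, 111]), (178, [83, 86, 110]), (181, [85, 89, 113]), (184, [85, 89, 113]), (187, [84, 88, 116]), (190, [35, 35, 43]), (193, [24, 23, 26]), (196, [31, 31, 34]), (199, [28, 28, 30])]
orange [283 200  14  16 150] [289.5067 207.92  ] [0.5752 0.2376 0.14  ]
red [249 217   9  14  98] [253.2857 223.8265] [0.5593 0.2732 0.14  ]
```

View pics/w14c.png

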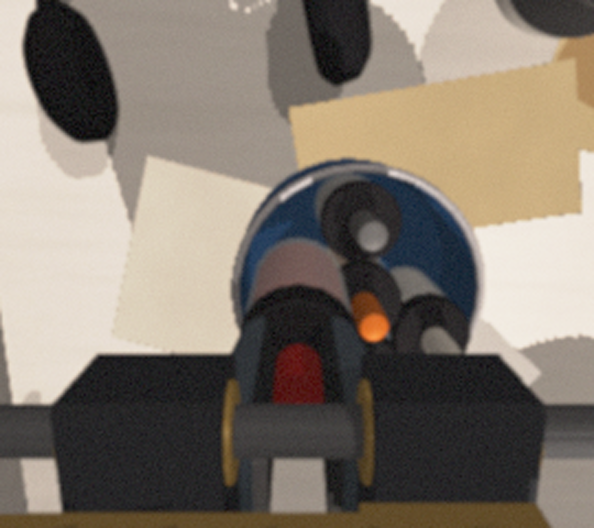

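Request:
{"method": "play_rows", "body": {
  "increments": [
    {"gripper": 0.05,"tx": 0.002,"ty": -0.002,"tz": 0,"yaw": 0},
    {"gripper": 0.05,"tx": 0,"ty": 0,"tz": 0.01,"yaw": 0},
    {"gripper": 0.05,"tx": 0,"ty": -0.0003,"tz": 0.01,"yaw": 0},
    {"gripper": 0.05,"tx": 0,"ty": 0,"tz": 0,"yaw": 0}
  ],
  "newtons": 20
}}

```text
time_s: 20.95
position: [0.5911, 0.2756, 0.2004]
tool_rot: [[1.0, -0.011, 0.015], [-0.011, -1.0, -0.015], [0.015, 0.015, -1.0]]
ft_force: [-0.2, -0.3, -0.9]
opening: 0.144
```

Request:
{"method": "play_rows", "body": {
  "increments": [
    {"gripper": 0.05,"tx": -0.0008,"ty": -0.0002,"tz": 0.012,"yaw": 0},
    {"gripper": 0.05,"tx": -0.0003,"ty": -0.0002,"tz": 0.012,"yaw": 0},
    {"gripper": 0.05,"tx": -0.0002,"ty": -0.0002,"tz": 0.008,"yaw": 0},
    {"gripper": 0.05,"tx": 0,"ty": 0,"tz": 0,"yaw": 0}
  ],
  "newtons": 20
}}

```text
time_s: 21.35
position: [0.5897, 0.2757, 0.1648]
tool_rot: [[1.0, -0.011, 0.014], [-0.011, -1.0, -0.016], [0.014, 0.015, -1.0]]
ft_force: [-0.0, 1.1, -0.6]
opening: 0.145
```

Entered freely. On down.

Request:
{"method": "play_rows", "body": {
  "increments": [
    {"gripper": 0.05,"tx": -0.0002,"ty": -0.0002,"tz": 0.012,"yaw": 0},
    {"gripper": 0.05,"tx": -0.0002,"ty": -0.0002,"tz": 0.012,"yaw": 0},
    {"gripper": 0.05,"tx": -0.0002,"ty": -0.0002,"tz": 0.012,"yaw": 0},
    {"gripper": 0.05,"tx": -0.0002,"ty": -0.0002,"tz": 0.01,"yaw": 0},
    {"gripper": 0.05,"tx": 0,"ty": 0,"tz": 0,"yaw": 0}
  ],
  "newtons": 20
}}

```text
time_s: 21.85
position: [0.5894, 0.2757, 0.1142]
tool_rot: [[1.0, -0.011, 0.013], [-0.011, -1.0, -0.016], [0.014, 0.016, -1.0]]
ft_force: [-1.3, 0.5, -0.0]
opening: 0.147
```

Request:
{"method": "play_rows", "body": {
  "increments": [
    {"gripper": 0.05,"tx": 0,"ty": 0,"tz": 0.004,"yaw": 0},
    {"gripper": 0.05,"tx": 0,"ty": 0,"tz": 0.002,"yaw": 0},
    {"gripper": 0.05,"tx": 0,"ty": 0,"tz": 0.001,"yaw": 0}
  ],
  "newtons": 8
}}

```text
time_s: 22.15
position: [0.5899, 0.2758, 0.107]
tool_rot: [[1.0, -0.011, 0.014], [-0.011, -1.0, -0.015], [0.014, 0.015, -1.0]]
ft_force: [-0.0, 0.6, -0.5]
opening: 0.152
```

Request:
{"method": "play_rows", "body": {
  "increments": [
    {"gripper": 0.05,"tx": 0,"ty": 0,"tz": 0.0025,"yaw": 0},
    {"gripper": 0.05,"tx": 0,"ty": 0,"tz": 0.001,"yaw": 0}
  ],
  "newtons": 5
}}

```text
time_s: 22.35
position: [0.5904, 0.276, 0.104]
tool_rot: [[1.0, -0.011, 0.015], [-0.011, -1.0, -0.015], [0.015, 0.015, -1.0]]
ft_force: [-0.4, -0.4, 6.2]
opening: 0.153
```

Request:
{"method": "play_rows", "body": {
  "increments": [
    {"gripper": 0.21,"tx": 0,"ty": 0,"tz": 0,"yaw": 0},
    {"gripper": 0.21,"tx": 0,"ty": 0,"tz": 0,"yaw": 0},
    {"gripper": 0.21,"tx": 0,"ty": 0,"tz": -0.01,"yaw": 0},
    {"gripper": 0.21,"tx": 0,"ty": 0,"tz": -0.02,"yaw": 0},
    {"gripper": 0.21,"tx": 0,"ty": 0,"tz": -0.03,"yaw": 0},
    {"gripper": 0.3,"tx": 0,"ty": 0,"tz": -0.04,"yaw": 0},
    {"gripper": 0.35,"tx": 0,"ty": 0,"tz": -0.04,"yaw": 0}
  ],
  "newtons": 8
}}

```text
time_s: 23.05
position: [0.5857, 0.2769, 0.2461]
tool_rot: [[1.0, -0.011, 0.007], [-0.011, -1.0, -0.018], [0.007, 0.018, -1.0]]
ft_force: [0.4, 0.9, 0.6]
opening: 0.338
```

```bash
cat >> look.py <<'E'
def pins(name):
    im,K,V=shot(name);r=rim(im,K,V,proj([.5745,.239,.08],K,V)[0],60,120)
    for n in('orange','blue','yellow','red','green'):
        k,l,s,ce=cv2.connectedComponentsWithStats(mask(im,n))
        for i in range(1,k):
            if s[i,4]>50: print(n,s[i],plane(ce[i],K,V,.135)[0])
E
python3 -c "
from look import *
pins('w15')"
```

```text
23.05 [0.5857 0.2769 0.2461] [0.363  0.8726 0.5599] 0.3377362801772686
rim [0.5711 0.2386 0.0797] 71 med res 0.002134519636375634
orange [283 191  14  15 136] [0.5729 0.2363 0.135 ]
blue [253 213  10  13 104] [0.5502 0.2717 0.135 ]
red [245 170  14  19 209] [0.5948 0.2769 0.135 ]
```

Request:
{"method": "play_rows", "body": {
  "increments": [
    {"gripper": 0.35,"tx": -0.005,"ty": 0.025,"tz": 0,"yaw": 0},
    {"gripper": 0.35,"tx": -0.01,"ty": 0.044,"tz": 0,"yaw": 0},
    {"gripper": 0.35,"tx": -0.01,"ty": 0.044,"tz": 0,"yaw": 0},
    {"gripper": 0.35,"tx": -0.01,"ty": 0.044,"tz": 0,"yaw": 0},
    {"gripper": 0.35,"tx": -0.01,"ty": 0.044,"tz": 0,"yaw": 0},
    {"gripper": 0.35,"tx": -0.01,"ty": 0.044,"tz": 0,"yaw": 0},
    {"gripper": 0.35,"tx": -0.01,"ty": 0.044,"tz": 0,"yaw": 0},
    {"gripper": 0.35,"tx": -0.01,"ty": 0.044,"tz": 0,"yaw": 0},
    {"gripper": 0.35,"tx": -0.01,"ty": 0.044,"tz": 0,"yaw": 0},
    {"gripper": 0.35,"tx": -0.01,"ty": 0.044,"tz": 0,"yaw": 0},
    {"gripper": 0.35,"tx": -0.01,"ty": 0.044,"tz": 0,"yaw": 0},
    {"gripper": 0.35,"tx": -0.004,"ty": 0.03,"tz": 0,"yaw": 0}
  ],
  "newtons": 10
}}

```text
time_s: 24.3
position: [0.472, -0.2294, 0.2693]
tool_rot: [[0.999, -0.004, 0.036], [-0.004, -1.0, -0.014], [0.036, 0.014, -0.999]]
ft_force: [0.0, 0.1, 0.1]
opening: 0.347
```

Request:
{"method": "play_rows", "body": {
  "increments": [
    {"gripper": 0.35,"tx": -0.004,"ty": 0.012,"tz": 0,"yaw": 0},
    {"gripper": 0.35,"tx": -0.001,"ty": 0,"tz": 0.035,"yaw": 0},
    {"gripper": 0.35,"tx": -0.001,"ty": 0,"tz": 0.035,"yaw": 0},
    {"gripper": 0.35,"tx": -0.001,"ty": 0,"tz": 0.025,"yaw": 0},
    {"gripper": 0.35,"tx": 0,"ty": 0,"tz": 0,"yaw": 0}
  ],
  "newtons": 10
}}

```text
time_s: 24.8
position: [0.4687, -0.247, 0.1752]
tool_rot: [[0.999, -0.01, 0.042], [-0.009, -1.0, -0.018], [0.042, 0.018, -0.999]]
ft_force: [-0.2, -0.4, 1.3]
opening: 0.35
```

```bash
python3 - <<'E'
from look import *
im,K,V=shot('w16');o=bot.observe();p=o['position'];print(o['tool_rot'][:,2])
k,l,s,ce=cv2.connectedComponentsWithStats(mask(im,'green'))
for i in range(1,k):
    if s[i,4]>20: print(s[i],ce[i])
for z in(.129,.14,.15,.161): print(z,proj([.465+(.1613-z)*.445,-.243,z],K,V), proj([p[0],p[1],z],K,V))
E
```

```text
24.8 [ 0.4687 -0.247   0.1752] [-0.2479 -0.4091  1.3173] 0.35002154340864183
[ 0.0432 -0.0196 -0.9989]
[241 192  16  40 528] [249.3409 212.0379]
0.129 [[247.883  195.9143]] [[253.2606 207.2379]]
0.14 [[247.8667 205.0951]] [[253.4136 211.0371]]
0.15 [[247.8507 214.1865]] [[253.5664 214.8328]]
0.161 [[247.8313 225.1241]] [[253.7521 219.4439]]
```

Request:
{"method": "play_rows", "body": {
  "increments": [
    {"gripper": 0.35,"tx": 0,"ty": -0.0035,"tz": 0,"yaw": 0},
    {"gripper": 0.35,"tx": 0,"ty": 0,"tz": 0.018,"yaw": 0},
    {"gripper": 0.35,"tx": 0,"ty": 0,"tz": 0.014,"yaw": 0},
    {"gripper": 0.35,"tx": 0,"ty": 0,"tz": 0,"yaw": 0}
  ],
  "newtons": 10
}}

```text
time_s: 25.25
position: [0.4744, -0.2443, 0.1508]
tool_rot: [[0.999, -0.008, 0.051], [-0.007, -1.0, -0.024], [0.051, 0.024, -0.998]]
ft_force: [-0.2, 0.5, 0.7]
opening: 0.351
```

Request:
{"method": "play_rows", "body": {
  "increments": [
    {"gripper": 0.35,"tx": -0.004,"ty": 0,"tz": 0.008,"yaw": 0},
    {"gripper": 0.35,"tx": 0,"ty": -0.0003,"tz": 0.005,"yaw": 0},
    {"gripper": 0.35,"tx": 0,"ty": 0,"tz": 0,"yaw": 0}
  ],
  "newtons": 10
}}

```text
time_s: 25.55
position: [0.4723, -0.2445, 0.14]
tool_rot: [[0.998, -0.007, 0.055], [-0.006, -1.0, -0.027], [0.055, 0.026, -0.998]]
ft_force: [0.6, -0.4, -0.5]
opening: 0.351
```

Request:
{"method": "play_rows", "body": {
  "increments": [
    {"gripper": 0.35,"tx": -0.001,"ty": 0,"tz": 0.004,"yaw": 0},
    {"gripper": 0.3,"tx": 0,"ty": 0,"tz": 0,"yaw": 0},
    {"gripper": 0.05,"tx": 0,"ty": 0,"tz": 0,"yaw": 0},
    {"gripper": 0.05,"tx": 0,"ty": 0,"tz": 0,"yaw": 0},
    {"gripper": 0.05,"tx": 0,"ty": 0,"tz": 0,"yaw": 0},
    {"gripper": 0.05,"tx": 0,"ty": 0,"tz": 0,"yaw": 0}
  ],
  "newtons": 20
}}

```text
time_s: 26.15
position: [0.4717, -0.2447, 0.1365]
tool_rot: [[0.998, -0.008, 0.056], [-0.006, -1.0, -0.027], [0.056, 0.027, -0.998]]
ft_force: [0.6, 0.4, -1.3]
opening: 0.148
```

Request:
{"method": "play_rows", "body": {
  "increments": [
    {"gripper": 0.05,"tx": -0.0035,"ty": 0,"tz": -0.009,"yaw": 0},
    {"gripper": 0.05,"tx": -0.007,"ty": 0,"tz": -0.018,"yaw": 0},
    {"gripper": 0.05,"tx": -0.007,"ty": 0,"tz": -0.018,"yaw": 0},
    {"gripper": 0.05,"tx": -0.007,"ty": 0,"tz": -0.018,"yaw": 0},
    {"gripper": 0.05,"tx": -0.007,"ty": 0,"tz": -0.018,"yaw": 0},
    {"gripper": 0.05,"tx": -0.002,"ty": 0,"tz": -0.02,"yaw": 0},
    {"gripper": 0.05,"tx": 0,"ty": 0,"tz": -0.03,"yaw": 0},
    {"gripper": 0.05,"tx": 0,"ty": 0,"tz": 0,"yaw": 0}
  ],
  "newtons": 20
}}

```text
time_s: 26.95
position: [0.4275, -0.2407, 0.274]
tool_rot: [[0.998, -0.008, 0.056], [-0.006, -1.0, -0.028], [0.056, 0.028, -0.998]]
ft_force: [1.5, -0.8, -2.2]
opening: 0.147
```

Request:
{"method": "play_rows", "body": {
  "increments": [
    {"gripper": 0.05,"tx": 0,"ty": -0.025,"tz": 0,"yaw": 0},
    {"gripper": 0.05,"tx": 0,"ty": -0.044,"tz": 0,"yaw": 0},
    {"gripper": 0.05,"tx": 0,"ty": -0.044,"tz": 0,"yaw": 0},
    {"gripper": 0.05,"tx": 0,"ty": -0.044,"tz": 0,"yaw": 0},
    {"gripper": 0.05,"tx": 0,"ty": -0.044,"tz": 0,"yaw": 0},
    {"gripper": 0.05,"tx": 0,"ty": -0.044,"tz": 0,"yaw": 0},
    {"gripper": 0.05,"tx": 0,"ty": -0.044,"tz": 0.02,"yaw": 0},
    {"gripper": 0.05,"tx": 0,"ty": -0.03,"tz": 0.03,"yaw": 0},
    {"gripper": 0.05,"tx": 0,"ty": -0.02,"tz": 0.03,"yaw": 0},
    {"gripper": 0.05,"tx": 0,"ty": 0,"tz": 0.03,"yaw": 0},
    {"gripper": 0.05,"tx": 0,"ty": 0,"tz": 0.02,"yaw": 0},
    {"gripper": 0.05,"tx": 0,"ty": 0,"tz": 0,"yaw": 0}
  ],
  "newtons": 20
}}

```text
time_s: 28.15
position: [0.4353, 0.1055, 0.1315]
tool_rot: [[0.998, -0.009, 0.063], [-0.007, -0.999, -0.031], [0.063, 0.031, -0.998]]
ft_force: [0.5, -1.1, -1.3]
opening: 0.145
```

Request:
{"method": "play_rows", "body": {
  "increments": [
    {"gripper": 0.05,"tx": 0,"ty": 0,"tz": 0,"yaw": 0},
    {"gripper": 0.05,"tx": 0,"ty": 0,"tz": 0,"yaw": 0},
    {"gripper": 0.05,"tx": 0,"ty": 0,"tz": 0,"yaw": 0},
    {"gripper": 0.05,"tx": 0,"ty": 0,"tz": 0,"yaw": 0}
  ],
  "newtons": 3
}}

```text
time_s: 28.55
position: [0.4362, 0.105, 0.1345]
tool_rot: [[0.998, -0.01, 0.066], [-0.008, -0.999, -0.031], [0.066, 0.031, -0.997]]
ft_force: [0.8, -0.3, -0.4]
opening: 0.152
```

```bash
python3 -c "
from look import *
tilt('w17',.121)"
```

```text
28.55 [0.4362 0.105  0.1345] [ 0.815  -0.3117 -0.4389] 0.15185038430759099
z axis [ 0.0657 -0.0312 -0.9973]
rows for -5,0,5,10,15,20 [188.4743 179.1603 169.8786 160.6193 151.3746 142.1388]
profile 253 [(124, [131, 142, 153]), (127, [130, 141, 151]), (130, [130, 141, 152]), (133, [139, 150, 161]), (136, [160, 173, 186]), (139, [177, 189, 202]), (142, [165, 176, 190]), (145, [141, 150, 160]), (148, [107, 117, 114]), (151, [96, 109, 101]), (154, [97, 111, 102]), (157, [98, 110, 102]), (160, [97, 111, 102]), (163, [98, 110, 102]), (166, [99, 111, 103]), (169, [97, 110, 102]), (172, [99, 112, 103]), (175, [99, 112, 104]), (178, [93, 104, 99]), (181, [28, 27, 28]), (184, [23, 23, 26]), (187, [25, 28, 28]), (190, [28, 27, 29]), (193, [28, 27, 29]), (196, [25, 26, 28]), (199, [26, 27, 30])]
```

Request:
{"method": "play_rows", "body": {
  "increments": [
    {"gripper": 0.05,"tx": 0,"ty": 0,"tz": 0.012,"yaw": 0},
    {"gripper": 0.05,"tx": 0,"ty": 0,"tz": 0.012,"yaw": 0},
    {"gripper": 0.05,"tx": 0,"ty": 0,"tz": 0.006,"yaw": 0},
    {"gripper": 0.05,"tx": 0,"ty": 0,"tz": 0.001,"yaw": 0}
  ],
  "newtons": 4
}}

```text
time_s: 29.0
position: [0.44, 0.104, 0.1049]
tool_rot: [[0.997, -0.011, 0.071], [-0.008, -0.999, -0.031], [0.071, 0.03, -0.997]]
ft_force: [-2.1, 1.0, 6.1]
opening: 0.154
```

Request:
{"method": "play_rows", "body": {
  "increments": [
    {"gripper": 0.05,"tx": 0.006,"ty": 0,"tz": 0.0015,"yaw": 0},
    {"gripper": 0.05,"tx": 0.01,"ty": 0,"tz": 0.0015,"yaw": 0},
    {"gripper": 0.05,"tx": 0.01,"ty": 0,"tz": 0.0015,"yaw": 0},
    {"gripper": 0.05,"tx": 0.01,"ty": 0,"tz": 0.0015,"yaw": 0},
    {"gripper": 0.05,"tx": 0.003,"ty": 0,"tz": 0,"yaw": 0},
    {"gripper": 0.05,"tx": 0,"ty": 0,"tz": 0,"yaw": 0}
  ],
  "newtons": 4
}}

```text
time_s: 29.6
position: [0.4822, 0.1036, 0.1039]
tool_rot: [[0.997, -0.011, 0.073], [-0.009, -1.0, -0.03], [0.073, 0.03, -0.997]]
ft_force: [-0.4, -0.1, -0.1]
opening: 0.154
```

```bash
python3 -c "
from look import *
tilt('w18',.120)"
```

```text
29.6 [0.4822 0.1036 0.1039] [-0.4107 -0.078  -0.0588] 0.15388113802284534
z axis [ 0.0729 -0.0304 -0.9969]
rows for -5,0,5,10,15,20 [189.7313 180.4773 171.2598 162.0695 152.8993 143.7441]
profile 253 [(124, [129, 140, 150]), (127, [130, 140, 150]), (130, [132, 142, 151]), (133, [130, 140, 151]), (136, [130, 140, 150]), (139, [130, 139, 150]), (142, [129, 141, 151]), (145, [131, 142, 151]), (148, [131, 142, 151]), (151, [130, 141, 151]), (154, [129, 140, 150]), (157, [131, 141, 151]), (160, [132, 141, 151]), (163, [130, 141, 151]), (166, [130, 142, 152]), (169, [130, 141, 151]), (172, [130, 140, 151]), (175, [130, 140, 151]), (178, [130, 140, 150]), (181, [103, 111, 113]), (184, [85, 97, 89]), (187, [86, 98, 90]), (190, [87, 100, 92]), (193, [87, 99, 92]), (196, [60, 67, 62]), (199, [22, 22, 22])]
```

Request:
{"method": "play_rows", "body": {
  "increments": [
    {"gripper": 0.2,"tx": 0,"ty": 0,"tz": 0,"yaw": 0},
    {"gripper": 0.22,"tx": 0,"ty": 0,"tz": 0.001,"yaw": 0},
    {"gripper": 0.22,"tx": 0,"ty": 0,"tz": 0.001,"yaw": 0},
    {"gripper": 0.22,"tx": 0,"ty": 0,"tz": 0,"yaw": 0},
    {"gripper": 0.05,"tx": 0,"ty": 0,"tz": 0,"yaw": 0},
    {"gripper": 0.05,"tx": 0,"ty": 0,"tz": 0,"yaw": 0},
    {"gripper": 0.05,"tx": 0,"ty": 0,"tz": 0,"yaw": 0}
  ],
  "newtons": 20
}}

```text
time_s: 30.35
position: [0.4805, 0.1035, 0.1016]
tool_rot: [[0.997, -0.01, 0.072], [-0.008, -0.999, -0.031], [0.072, 0.03, -0.997]]
ft_force: [-0.6, 0.4, -0.7]
opening: 0.15
```

```bash
python3 -c "
from look import *
tilt('w19',.119)"
```

```text
30.35 [0.4805 0.1035 0.1016] [-0.6106  0.4498 -0.7359] 0.1499674606508551
z axis [ 0.0716 -0.0306 -0.997 ]
rows for -5,0,5,10,15,20 [189.3634 180.156  170.9858 161.8441 152.7242 143.6221]
profile 253 [(124, [129, 139, 150]), (127, [130, 140, 150]), (130, [130, 141, 151]), (133, [130, 141, 151]), (136, [129, 139, 150]), (139, [129, 139, 149]), (142, [130, 141, 151]), (145, [131, 141, 151]), (148, [131, 141, 151]), (151, [131, 141, 152]), (154, [130, 140, 151]), (157, [132, 143, 152]), (160, [132, 142, 151]), (163, [131, 141, 152]), (166, [130, 141, 151]), (169, [129, 141, 151]), (172, [129, 140, 150]), (175, [130, 141, 151]), (178, [119, 126, 133]), (181, [85, 96, 89]), (184, [85, 97, 88]), (187, [86, 97, 90]), (190, [61, 68, 62]), (193, [25, 24, 26]), (196, [34, 32, 35]), (199, [31, 30, 31])]
```

Request:
{"method": "play_rows", "body": {
  "increments": [
    {"gripper": 0.05,"tx": 0.0014,"ty": 0,"tz": -0.02,"yaw": 0},
    {"gripper": 0.05,"tx": 0.0025,"ty": 0,"tz": -0.035,"yaw": 0},
    {"gripper": 0.05,"tx": 0.0025,"ty": 0,"tz": -0.035,"yaw": 0},
    {"gripper": 0.05,"tx": 0.0025,"ty": 0,"tz": -0.035,"yaw": 0},
    {"gripper": 0.05,"tx": 0.0025,"ty": 0,"tz": -0.025,"yaw": 0},
    {"gripper": 0.05,"tx": 0.02,"ty": -0.017,"tz": 0,"yaw": 0},
    {"gripper": 0.05,"tx": 0.024,"ty": -0.02,"tz": 0,"yaw": 0},
    {"gripper": 0.05,"tx": 0.024,"ty": -0.02,"tz": 0,"yaw": 0},
    {"gripper": 0.05,"tx": 0.024,"ty": -0.02,"tz": 0,"yaw": 0},
    {"gripper": 0.05,"tx": 0.015,"ty": -0.012,"tz": 0,"yaw": 0},
    {"gripper": 0.05,"tx": 0,"ty": 0,"tz": 0,"yaw": 0}
  ],
  "newtons": 20
}}

```text
time_s: 31.5
position: [0.5904, 0.1992, 0.2627]
tool_rot: [[0.998, -0.012, 0.069], [-0.009, -0.999, -0.03], [0.069, 0.03, -0.997]]
ft_force: [-0.2, -0.6, -0.4]
opening: 0.148
```

```bash
python3 - <<'E'
from look import *
tilt('w20',.119)
w=np.load('pics/w20.npz');im,K,V=w['pixels'],w['K'],w['view']
rim(im,K,V,proj([.5745,.239,.08],K,V)[0],50,100)
for n in('orange','blue','red','yellow','green'):
    k,l,s,ce=cv2.connectedComponentsWithStats(mask(im,n))
    for i in range(1,k):
        if s[i,4]>50: print(n,s[i],ce[i],plane(ce[i],K,V,.137)[0])
E
```

```text
31.5 [0.5904 0.1992 0.2627] [-0.2097 -0.5877 -0.3864] 0.1478695953907428
z axis [ 0.0679 -0.0308 -0.9972]
rows for -5,0,5,10,15,20 [189.9981 180.814  171.6702 162.5583 153.472  144.4076]
profile 254 [(124, [126, 171, 200]), (127, [128, 173, 201]), (130, [127, 172, 200]), (133, [127, 173, 200]), (136, [128, 174, 202]), (139, [127, 172, 201]), (142, [127, 172, 200]), (145, [128, 172, 201]), (148, [127, 172, 201]), (151, [119, 154, 176]), (154, [126, 144, 160]), (157, [134, 135, 141]), (160, [115, 107, 106]), (163, [80, 63, 52]), (166, [66, 47, 32]), (169, [66, 46, 28]), (172, [66, 46, 30]), (175, [64, 45, 29]), (178, [88, 83, 80]), (181, [84, 94, 87]), (184, [86, 98, 89]), (187, [85, 97, 89]), (190, [60, 68, 63]), (193, [21, 17, 22]), (196, [32, 31, 34]), (199, [32, 31, 34])]
rim [0.5697 0.2367 0.071 ] 63 med res 0.0014713005324527573
orange [212 200  12  13 118] [217.8475 205.7966] [0.5742 0.2373 0.137 ]
red [418  15  32  13 122] [433.7787  21.1475] [0.7663 0.0074 0.137 ]
red [380  17  16  13  81] [387.8272  22.7901] [0.7648 0.0554 0.137 ]
red [176 179  18  16 171] [184.0643 186.7836] [0.597  0.2743 0.137 ]
green [140   0  14  15 128] [148.1562   5.3984] [0.7807 0.2984 0.137 ]
green [244 219  21  25 254] [254.2835 234.8543] [0.5382 0.1959 0.137 ]
```

Request:
{"method": "play_rows", "body": {
  "increments": [
    {"gripper": 0.05,"tx": 0.005,"ty": -0.003,"tz": 0,"yaw": 0},
    {"gripper": 0.05,"tx": -0.0012,"ty": -0.0006,"tz": 0.02,"yaw": 0},
    {"gripper": 0.05,"tx": -0.0012,"ty": -0.0006,"tz": 0.02,"yaw": 0},
    {"gripper": 0.05,"tx": -0.0008,"ty": -0.0004,"tz": 0.012,"yaw": 0},
    {"gripper": 0.05,"tx": 0,"ty": 0,"tz": 0,"yaw": 0}
  ],
  "newtons": 20
}}

```text
time_s: 32.05
position: [0.5934, 0.1998, 0.2098]
tool_rot: [[0.998, -0.013, 0.068], [-0.011, -0.999, -0.031], [0.068, 0.03, -0.997]]
ft_force: [0.6, 0.1, -1.3]
opening: 0.152
```

Request:
{"method": "play_rows", "body": {
  "increments": [
    {"gripper": 0.05,"tx": 0.002,"ty": -0.002,"tz": 0,"yaw": 0},
    {"gripper": 0.05,"tx": -0.0004,"ty": -0.0003,"tz": 0.008,"yaw": 0},
    {"gripper": 0.05,"tx": 0,"ty": 0,"tz": 0,"yaw": 0}
  ],
  "newtons": 20
}}

```text
time_s: 32.35
position: [0.5962, 0.2018, 0.2032]
tool_rot: [[0.998, -0.013, 0.069], [-0.011, -0.999, -0.031], [0.07, 0.03, -0.997]]
ft_force: [0.7, 0.2, -1.7]
opening: 0.153
```

```bash
python3 - <<'E'
from look import *
im,K,V=shot('w21')
cv2.imwrite('pics/w21c.png',cv2.resize(im[110:290,130:340],None,fx=3,fy=3,interpolation=cv2.INTER_CUBIC))
c=proj([[.616,.238,.14],[.5552,.2006,.14],[.596,.2025,.105],[.596,.2025,.100]],K,V);print((c-[130,110])*3)
E
```

```text
32.35 [0.5962 0.2018 0.2032] [ 0.7235  0.2384 -1.7227] 0.15339607424448995
[[242.4702 222.0112]
 [371.1883 411.2583]
 [361.4095 260.2023]
 [361.2258 257.1749]]
```

View pics/w21c.png

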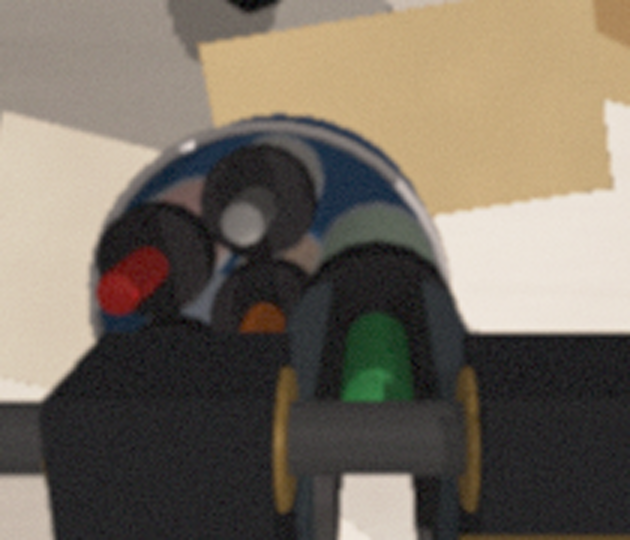

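Request:
{"method": "play_rows", "body": {
  "increments": [
    {"gripper": 0.05,"tx": -0.0007,"ty": -0.0004,"tz": 0.01,"yaw": 0},
    {"gripper": 0.05,"tx": -0.0007,"ty": -0.0003,"tz": 0.01,"yaw": 0},
    {"gripper": 0.05,"tx": -0.0007,"ty": -0.0003,"tz": 0.01,"yaw": 0},
    {"gripper": 0.05,"tx": 0,"ty": 0,"tz": 0,"yaw": 0}
  ],
  "newtons": 15
}}

```text
time_s: 32.8
position: [0.5968, 0.2023, 0.1717]
tool_rot: [[0.997, -0.013, 0.071], [-0.011, -0.999, -0.03], [0.072, 0.029, -0.997]]
ft_force: [0.4, 2.0, -0.2]
opening: 0.146
```

Request:
{"method": "play_rows", "body": {
  "increments": [
    {"gripper": 0.05,"tx": -0.001,"ty": -0.0005,"tz": 0.01,"yaw": 0},
    {"gripper": 0.05,"tx": -0.0008,"ty": -0.0004,"tz": 0.01,"yaw": 0},
    {"gripper": 0.05,"tx": 0,"ty": 0,"tz": 0,"yaw": 0}
  ],
  "newtons": 15
}}

```text
time_s: 33.1
position: [0.5961, 0.203, 0.1497]
tool_rot: [[0.997, -0.013, 0.071], [-0.011, -0.999, -0.03], [0.071, 0.029, -0.997]]
ft_force: [0.3, 0.4, -1.6]
opening: 0.148
```

Request:
{"method": "play_rows", "body": {
  "increments": [
    {"gripper": 0.05,"tx": -0.0008,"ty": -0.0003,"tz": 0.012,"yaw": 0},
    {"gripper": 0.05,"tx": -0.0008,"ty": -0.0003,"tz": 0.012,"yaw": 0},
    {"gripper": 0.05,"tx": -0.0006,"ty": -0.0003,"tz": 0.008,"yaw": 0},
    {"gripper": 0.05,"tx": 0,"ty": 0,"tz": 0,"yaw": 0}
  ],
  "newtons": 15
}}

```text
time_s: 33.5
position: [0.5961, 0.2029, 0.1144]
tool_rot: [[0.997, -0.013, 0.07], [-0.011, -0.999, -0.03], [0.071, 0.029, -0.997]]
ft_force: [-0.1, 0.6, -1.8]
opening: 0.147
```

Floor expected at TCP ≈ 0.1066.

Request:
{"method": "play_rows", "body": {
  "increments": [
    {"gripper": 0.05,"tx": -0.0003,"ty": 0,"tz": 0.004,"yaw": 0},
    {"gripper": 0.05,"tx": -0.0002,"ty": 0,"tz": 0.003,"yaw": 0},
    {"gripper": 0.05,"tx": 0,"ty": 0,"tz": 0.0015,"yaw": 0}
  ],
  "newtons": 5
}}

```text
time_s: 33.8
position: [0.5969, 0.2026, 0.1058]
tool_rot: [[0.997, -0.013, 0.072], [-0.011, -0.999, -0.03], [0.072, 0.029, -0.997]]
ft_force: [0.0, 1.3, 8.8]
opening: 0.153
```

Request:
{"method": "play_rows", "body": {
  "increments": [
    {"gripper": 0.21,"tx": 0,"ty": 0,"tz": -0.0005,"yaw": 0},
    {"gripper": 0.21,"tx": 0,"ty": 0,"tz": 0,"yaw": 0},
    {"gripper": 0.21,"tx": 0.0007,"ty": 0.0003,"tz": -0.01,"yaw": 0},
    {"gripper": 0.21,"tx": 0.0014,"ty": 0.0006,"tz": -0.02,"yaw": 0},
    {"gripper": 0.21,"tx": 0.002,"ty": 0.0009,"tz": -0.03,"yaw": 0},
    {"gripper": 0.25,"tx": 0,"ty": 0,"tz": -0.04,"yaw": 0},
    {"gripper": 0.3,"tx": 0,"ty": 0,"tz": -0.04,"yaw": 0},
    {"gripper": 0.3,"tx": -0.03,"ty": 0,"tz": -0.03,"yaw": 0},
    {"gripper": 0.3,"tx": -0.045,"ty": 0,"tz": 0,"yaw": 0},
    {"gripper": 0.3,"tx": -0.045,"ty": 0,"tz": 0,"yaw": 0},
    {"gripper": 0.3,"tx": -0.02,"ty": 0,"tz": 0,"yaw": 0},
    {"gripper": 0.3,"tx": 0,"ty": 0,"tz": 0,"yaw": 0}
  ],
  "newtons": 8
}}

```text
time_s: 35.0
position: [0.4452, 0.2067, 0.281]
tool_rot: [[0.997, -0.015, 0.081], [-0.012, -1.0, -0.027], [0.081, 0.026, -0.996]]
ft_force: [1.1, -0.3, 0.2]
opening: 0.301
```

```bash
python3 - <<'E'
from look import *
im,K,V=shot('w22')
r=rim(im,K,V,proj([.5745,.239,.08],K,V)[0],40,80)
for n in('orange','blue','yellow','red','green'):
    k,l,s,ce=cv2.connectedComponentsWithStats(mask(im,n))
    for i in range(1,k):
        p=plane(ce[i],K,V,.135)[0]
        if s[i,4]>40 and np.hypot(*(p[:2]-[.5745,.239]))<.09: print(n,s[i],p)
sc=camera('scene');S=sc['pixels'];cv2.imwrite('pics/sc22.png',S)
for n in('orange','blue','yellow','red','green'):
    k,l,s,ce=cv2.connectedComponentsWithStats(mask(S[150:215,80:175],n))
    for i in range(1,k):
        if s[i,4]>15: print('scene',n,s[i]+[80,150,0,0,0])
# predicted tip tops in scene at z=.14
for n,p in dict(D=(.5752,.2369),E=(.5536,.2711),F=(.5552,.2006),G=(.616,.238),Y=(.5345,.235),R=(.595,.2755),Gn=(.5965,.2025)).items(): print(n,proj([*p,.14],sc['K'],sc['view'])[0],proj([*p,.10],sc['K'],sc['view'])[0])
cv2.imwrite('pics/final.png',np.hstack([cv2.resize(im[60:190,180:330],(400,347)),cv2.resize(S[150:250,80:180],(347,347))]))
E
```

```text
35.0 [0.4452 0.2067 0.281 ] [ 1.0616 -0.2728  0.1798] 0.30144291764073444
rim [0.5757 0.239  0.067 ] 90 med res 0.0009385279224561061
orange [216  71  14  17 179] [0.5725 0.2365 0.135 ]
yellow [220 108  13  14  96] [0.5338 0.2341 0.135 ]
red [180  52  11  12 103] [0.5955 0.2775 0.135 ]
green [249  49  12  21 207] [0.5932 0.2002 0.135 ]
scene orange [117 168   7  10  53]
scene blue [125 197  25  18 249]
scene yellow [122 176   8  16  90]
scene red [ 97 167   6  14  45]
scene green [131 159   5  12  43]
D [119.8738 167.9765] [122.4639 181.7585]
E [106.9924 176.5448] [109.934  190.4885]
F [137.4806 168.7498] [139.6936 182.5362]
G [115.4751 159.1669] [118.0917 172.7827]
Y [124.8559 177.1604] [127.4043 191.1049]
R [101.3387 167.4851] [104.3273 181.2686]
Gn [132.2309 159.8777] [134.4978 173.4978]
```

```bash
python3 - <<'E'
from h import *
w=np.load('pics/w22.npz');im,K,V=w['pixels'],w['K'],w['view']
S=cv2.imread('pics/sc22.png')
for n,p in dict(E=(.5536,.2711),F=(.5552,.2006),G=(.616,.238)).items():
    u,v=np.round(proj([*p,.138],K,V)[0]).astype(int);print(n,(u,v));print(im[v-6:v+8:3,u-6:u+8:3].tolist())
h=cv2.cvtColor(im,cv2.COLOR_BGR2HSV)
for name,lo,hi in(('blue',(100,120,90),(125,255,255)),('white',(0,0,170),(180,60,255))):
    k,l,s,ce=cv2.connectedComponentsWithStats(cv2.inRange(h,lo,hi)[60:190,180:330])
    for i in range(1,k):
        if 40<s[i,4]<600: print(name,s[i]+[180,60,0,0,0],plane(ce[i]+[180,60],K,V,.135)[0])
T=None
hs=cv2.cvtColor(S,cv2.COLOR_BGR2HSV)[150:215,80:175];k,l,s,ce=cv2.connectedComponentsWithStats(cv2.inRange(hs,(105,150,130),(122,255,255)))
print([s[i]+[80,150,0,0,0] for i in range(1,k) if s[i,4]>15])
E
```

```text
E (np.int64(192), np.int64(96))
[[[40, 34, 30], [50, 35, 32], [50, 41, 34], [34, 33, 34], [35, 30, 30]], [[83, 48, 36], [120, 67, 39], [121, 68, 36], [82, 50, 28], [34, 34, 37]], [[107, 59, 29], [116, 66, 36], [124, 73, 43], [116, 66, 42], [69, 44, 28]], [[96, 50, 29], [110, 61, 26], [114, 63, 34], [107, 62, 35], [77, 45, 27]], [[44, 31, 25], [89, 52, 26], [91, 47, 21], [74, 41, 22], [69, 39, 17]]]
F (np.int64(255), np.int64(94))
[[[37, 35, 41], [98, 107, 115], [143, 154, 165], [80, 89, 94], [51, 47, 53]], [[88, 98, 105], [199, 217, 227], [212, 225, 233], [208, 222, 232], [67, 72, 80]], [[138, 150, 161], [215, 225, 234], [221, 231, 239], [221, 232, 239], [106, 116, 124]], [[110, 119, 128], [214, 226, 235], [222, 233, 240], [220, 232, 240], [81, 89, 95]], [[97, 103, 113], [166, 181, 196], [198, 216, 222], [171, 187, 201], [48, 49, 52]]]
G (np.int64(219), np.int64(36))
[[[126, 169, 193], [120, 157, 183], [112, 143, 163], [111, 141, 160], [116, 145, 163]], [[100, 102, 110], [95, 98, 102], [105, 109, 113], [107, 111, 115], [55, 56, 58]], [[71, 73, 76], [101, 105, 109], [115, 119, 124], [115, 121, 127], [80, 83, 86]], [[51, 49, 55], [107, 110, 114], [117, 122, 127], [116, 120, 125], [77, 80, 85]], [[35, 33, 38], [83, 86, 88], [102, 106, 113], [100, 104, 107], [74, 78, 83]]]
blue [186  91  11  12  99] [0.5537 0.2732 0.135 ]
white [250  89  11  15 135] [0.5539 0.2005 0.135 ]
[array([125, 201,  20,  14, 180])]
```

```bash
python3 -c "
from plant import bot
print(bot.finish_job())"
```

```text
the job is handed in; nothing more can be done
None
```

All three tubes are in the canister and the job is handed in at about 35 s of the 67 s allowed.

**What I did:** I drew each tube out of the rack along its own axis and set its foot on the worktop to bring it upright. I then gripped it again and lowered it into a gap: yellow on the robot side, red at +60°, green at −60°.

**Last checks that agreed:**
- In the last wrist view all seven pins are within about 3 mm of where I had planned or measured them, forming a ring of six round the orange tube.
- The pin tops I could pick out in the scene view (orange, yellow, red, green) fit tubes standing on the floor. That view is only good to about 1–3 mm in height.
- Red and green pressed on the floor with 6 to 9 N before I let go, and the gripper was clear of everything at the end.

**Checks that were weaker or failed:**
- **Yellow floor contact:** no clear contact force showed before I released it. It was within about 1 mm of the floor by position, so it may have dropped that far.
- **Blue pin:** the colour mask did not pick it out in the last scene view. I confirmed it only in the wrist view.
- **Final picture:** it was refused because the 12-picture limit was reached, so the last check was numerical only.
- **Tool tilt:** the tool had drifted to a tilt of about 4° by the end. I allowed for it in the moves.

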